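# Extend the lamp stem to its click

### The job

Lay the telescopic lamp stem in the orange bench fork, button window up and lamp holder pointing along the yellow arrow, and let go; then take the lamp holder and pull it straight out until the red lock button clicks out of the tube. Finally move the locked stem into the green-posted cradle, button up, lamp holder over the white dot, lying down in both slots and let go. Do not push the other things on the bench about or tip them over.

Things in the scene. Friction and masses are not known exactly. Their poses are not given: they have to be found in the camera images.
- stem: Lamp stem, 0.32 kg, 148 mm long pushed in. Outer part: aluminium tube 28 mm square, 100 mm long, with a dark steel flange 48 mm square, 7 mm thick at each end (86 mm of bare tube between). Origin: midway along the tube, at the flanges' underside (0 high on the bench). x runs along the stem to the lamp holder, z to the side with the black button window. Starts on the bench, z up, any yaw.
- holder (a point): Centre of the black lamp holder, a plastic cylinder 38 mm across and 36 mm long about the stem's axis, fixed on the end of the steel inner tube (18 mm square). It lies on the axis, 80 mm plus the reach ahead of stem_axis; x points outward along the stem.
- reach (a joint): How far the inner tube is drawn out of the outer tube: 0 m fully in, 0.051 m at the end stop; starts between 0 and 0.015. Sliding takes 2 to 5 N. At about 0.050 the button comes under the window and springs out; the tubes are then locked to each other.
- lock (a joint): Height of the red lock button, 10 mm across: 0 m hidden in the tube, 0.008 m fully out (it then stands 5 mm above the tube's top face, in the window). Sprung outward; nobody need press it.
- fork_seat (a point): Where stem_axis comes to lie in the bench fork, 50 mm above the bench; x runs along the yellow arrow, z up. The fork is fixed: two orange U-shaped posts, 12 mm thick along x, centred 33 mm behind and 33 mm ahead of this point; slots 33 mm wide with flared mouths, floors 36 mm and tops 71 mm above the bench. Both posts fit between the stem's flanges with 4 mm play each way.
- cradle_seat (a point): Where stem_axis comes to lie in the cradle, 50 mm above the bench; x runs towards the white dot, z up. Two green U-shaped posts, 12 mm thick along x, flared mouths, tops 71 mm high: the wide one (slot 33 mm, floor 36 mm high), 27 mm behind this point, takes the outer tube; the narrow one (slot 23 mm, floor 41 mm high), 82 mm ahead, takes the inner tube behind the lamp holder.
- spare_black: Bystander: loose black lamp holder standing upright, 38 mm across, 40 mm high, beside the stem. Origin under its centre.
- spare_white: Bystander: white ceramic socket standing on its foot, 40 mm across, 26 mm high, on the stem's other side. Origin under its centre.
- cup: Bystander: small yellow cup, 48 mm across, 30 mm high, beside the fork. Origin under its centre.
- reel: Bystander: empty wooden reel lying flat, 84 mm across, 70 mm high. Origin under its centre.
- can: Bystander: red bottle with white cap, 52 mm across, 150 mm high. Origin under its centre.
- jar: Bystander: clear jar with blue cap, 66 mm across, 85 mm high. Origin under its centre.
- driver: Bystander: screwdriver with orange handle lying to the robot's right, beyond the fork or cradle. Origin under its middle.
- stem_axis (a point): Middle of the outer tube on its axis, 24 mm above the stem's origin; axes as stem. The button window is in the tube's top face, 23 to 38 mm ahead of it. The stem balances about 10 mm ahead of it pushed in, 20 mm drawn out.
- fork: The whole bench fork. Its grey base plate is 190 mm (x) by 76 mm, 10 mm high; origin under the plate's centre, 35 mm ahead of fork_seat; x along the yellow arrow. When the holder is pulled along x, the stem's rear flange bears on the rear post, which holds the tube back.
- cradle: The whole cradle, fixed to the bench. Its blue base plate is 220 mm (x) by 76 mm, 10 mm high; origin under the plate's centre, 50 mm ahead of cradle_seat; x towards the white dot. Only a drawn-out stem fits.
- carton: Bystander: small cardboard box, 60 x 40 mm, 32 mm high, beside the cradle. Origin under its centre.
Mind the look-alikes: they are no part of the job. What is shaped like the cradle but purple is not meant.

How it is judged:
By the outcome, as a careful person would: the job done as asked, in the order asked, and still so for the second after the job is handed in, with the robot touching nothing.
It also fails if it takes over 67 s, if anything falls off the work surface, if the arm or the gripper's body presses on something with over 40 N, if the wrist force passes 120 N, or if a joint passes its speed limit or range.

### The arm

A 7-joint arm with a two-finger parallel gripper is mounted at the origin on the work surface. World frame = base frame: x ahead of the robot, y to its left, z up, the work surface at z = 0. Lengths are in m, angles in rad, forces in N, time in s.
With the tool pointing down it reaches from about 0.4 to 0.85 m from the base axis. Payload 4.5 kg.
Tool frame: the origin (TCP) lies on the centre line of the jaws, within the pads' length; the fingertips stand 14 mm ahead of it and the grasp point (between the pads) lies 5 mm behind it; y points along the fingers, z is the direction in which the jaws open and shut, and the axes are right-handed (so a half turn about y gives the same grasp; the last joint's range is limited). The gripper opens to 88 mm and grips with 3 to 60 N. Pads are 18 mm wide; open, the fingers measure 123 mm over their backs; the gripper's body (75 mm by 187 mm) begins 45 mm behind the grasp point.
Start: joints at [-1.3, 0.689, -0.195, 1.565, 0.157, 0.902, -0.215], TCP at [0.147, 0.608, 0.253] pointing down, gripper open.
Joint ranges: [-3.01, 3.01], [-0.46, 2.08], [-1.47, 1.51], [0.13, 2.56], [-1, 4.14], [0.04, 2.09], [-2.66, 2.66]. Speed limits (rad/s): [2.57, 2.57, 3.14, 3.14, 3.14, 3.14, 3.14].

### API

Orientations are given as a unit quaternion [x, y, z, w].
In Python, from plant import get_state, imaging, job gives the robot as it stands.
- The arm moves only by the tool send_rows, never from a script. Its argument "motion" is a list that holds one entry, the list of rows, each a list of 7 numbers: the turn, a rotation vector about the tool's x, y, z scaled (see below), then the shift along the tool's x, y, z scaled (see below), then the gripper's target within -1 to 1 (shut at 1, half-way at 0, fully open at -1). In form: [[[rx, ry, rz, tx, ty, tz, gripper], ...]]. A call has exactly 5 rows; each row shifts and turns the commanded pose from where the row before left it, along the tool's axes as they then stand; what a row does not reach is not made up. The controller multiplies each number of a shift by 0.02 m and each number of a turn by 0.08 rad. A row lasts 1/12 s, in which the tool goes at most 41.7 mm and 7.16 degrees, less where a joint would pass 70% of its speed; a pose out of reach is approached as far as the arm can. A call with a number of a shift or a turn outside -1 to 1 is refused whole. A call with a gripper value outside its range is refused whole. The fingers move at their own pace and stop on an object; "force" is the grip in N (left out, the last holds). Time passes only in rows, so rows that do not move let the fingers close, or fill a call up. It gives the time, the measured TCP pose, the force and the opening at its end, in the units of the state.
- get_state(): the state, without advancing time (a new reading comes with each control period).
- imaging.snapshot(name): name is "scene" or "top" or "wrist"; returns a dict with "img" (480x640x3 uint8, red, green, blue), "camera_matrix" (3x3 intrinsics, pixels), "dist_coeffs" ([k1, k2, p1, p2, k3] as OpenCV has them; the pictures are not rectified), "R" (3x3) and "t" (3): a world point X has camera coordinates R X + t; the wrist camera has in their place "hand_eye" (4x4, takes a point from camera to tool coordinates, whose origin is the TCP and whose axes are the tool frame's). Camera axes: x right, y down, z forward; pixel columns grow to the right and rows downward; lengths in m; the calibration is good to about 2 mm. A picture is of the moment at which its call begins: read the wrist's pose just before it. There is no depth.
- job.finish_job(): hands the job in, once; it reports no verdict.
The state is a dict: "clock": time; "q": joint angles; "qd": joint speeds; "joint_torque": joint torques, N m; "tool_pos": TCP position; "eef_rot": TCP orientation; "contact_force": force on the tool from outside, world axes, zero at the start; "moment": the same for the moment, N m; "opening": opening from 0.0 (shut) to 1.0 (fully open).
Only numpy, scipy, OpenCV 4.12 (cv2) and the standard library are available. Lean on these libraries where they do the work, as an engineer would, in place of code of your own. Each camera call takes 0.05 s, during which the arm holds its last target.

## Working session

There is one attempt and no reset: what is moved stays moved. The work goes in short steps, Python scripts to look and compute and a tool call to move; the robot and the scene stay as the last step left them, time stands still between calls to the robot, and variables do not carry over. Pictures are saved under pics/ and viewed, and the job is handed in when it is done.

Besides the shell and the picture viewer there is one more tool, called after ">>>" as name([rows], argument=value, ...), one row to a line, values as JSON. send_rows: Moves the arm, as the interface text tells. Its arguments: {"type":"object","properties":{"motion":{"type":"array"},"force":{"type":"number"}},"required":["motion"]}

```bash
mkdir -p pics; ls; cat > h.py <<'E'
import numpy as np, cv2
from plant import get_state, imaging, job
from scipy.spatial.transform import Rotation as Rn
def st():
    s=get_state(); print('t',round(s['clock'],3),'pos',np.round(s['tool_pos'],4),'q',np.round(s['eef_rot'],4),'F',np.round(s['contact_force'],1),'op',round(s['opening'],3)); return s
def snap(n,f):
    s=get_state(); d=imaging.snapshot(n)
    if n=='wrist':
        H=np.array(d['hand_eye']); T=np.eye(4); T[:3,:3]=Rn.from_quat(s['eef_rot']).as_matrix(); T[:3,3]=s['tool_pos']
        W=np.linalg.inv(T@H); d['R']=W[:3,:3]; d['t']=W[:3,3]
    cv2.imwrite('pics/'+f+'.png',d['img'][:,:,::-1]); np.savez('pics/'+f+'.npz',K=d['camera_matrix'],D=d['dist_coeffs'],R=d['R'],t=d['t'])
    return d
def ray(f,px,z):
    c=np.load('pics/'+f+'.npz'); p=cv2.undistortPoints(np.array(px,float).reshape(-1,1,2),c['K'],c['D']).reshape(-1,2)
    v=np.c_[p,np.ones(len(p))]@c['R']; o=-c['R'].T@c['t']
    z=np.broadcast_to(z,len(p)); return o+v*((z-o[2])/v[:,2])[:,None]
def proj(f,X):
    c=np.load('pics/'+f+'.npz'); return cv2.projectPoints(np.array(X,float).reshape(-1,3),cv2.Rodrigues(c['R'])[0],c['t'],c['K'],c['D'])[0].reshape(-1,2)
def crop(f,o,x0,y0,x1,y1,s):
    i=cv2.imread('pics/'+f+'.png')[y0:y1,x0:x1]; cv2.imwrite('pics/'+o+'.png',cv2.resize(i,None,fx=s,fy=s,interpolation=cv2.INTER_CUBIC))
E
python3 - <<'E'
from h import *
s=st(); print(Rn.from_quat(s['eef_rot']).as_matrix().round(3)); print(s.keys())
for n in('scene','top','wrist'): snap(n,n+'0')
E
```

```text
pics
t 0.0 pos [0.1465 0.607  0.2519] q [ 0.7028 -0.0835  0.0835 -0.7015] F [ 0.4 -0.1 -0.1] op 1.001
[[ 0.972 -0.     0.235]
 [-0.235 -0.002  0.972]
 [ 0.    -1.    -0.002]]
dict_keys(['clock', 'q', 'qd', 'joint_torque', 'tool_pos', 'eef_rot', 'contact_force', 'moment', 'opening'])
```

View pics/scene0.png

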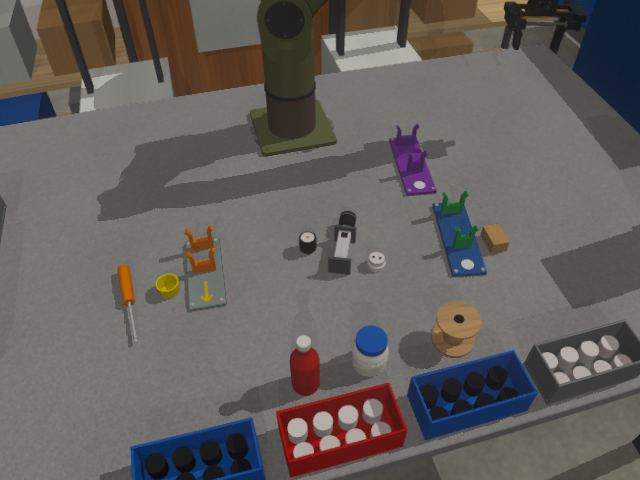

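View pics/top0.png

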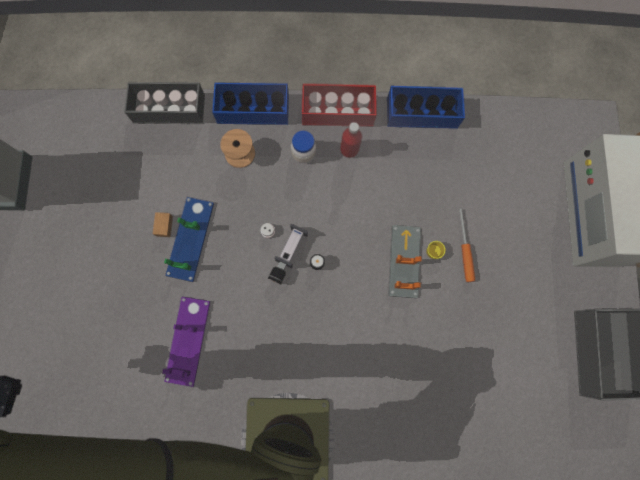

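View pics/wrist0.png

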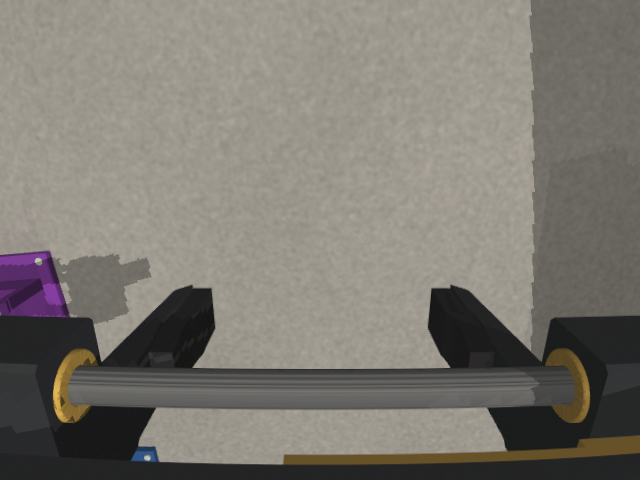

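The top view (up = +x, left = +y) shows the stem at ~(288,255) with its holder towards the robot, the fork at (405,260) with its arrow pointing away, and the green cradle at (190,240) with its dot at the far end. I'll enlarge these.

```bash
python3 - <<'E'
from h import *
crop('top0','c1',250,210,340,300,8)
crop('top0','c2',375,215,465,305,8)
crop('top0','c3',145,190,235,290,7)
crop('scene0','c4',290,190,400,290,7)
crop('scene0','c5',140,210,250,320,7)
crop('scene0','c6',420,180,520,290,7)
E
```

```text
(no output)
```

View pics/c1.png

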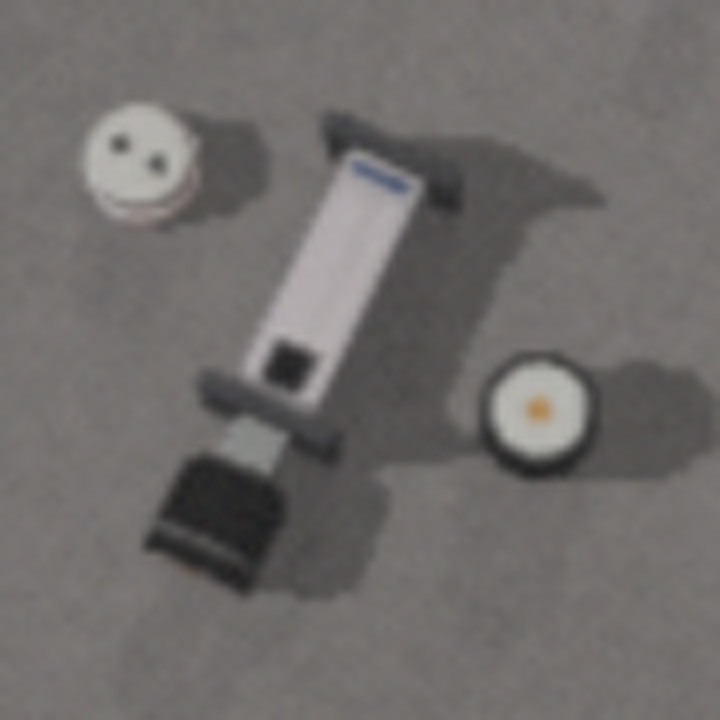

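View pics/c2.png

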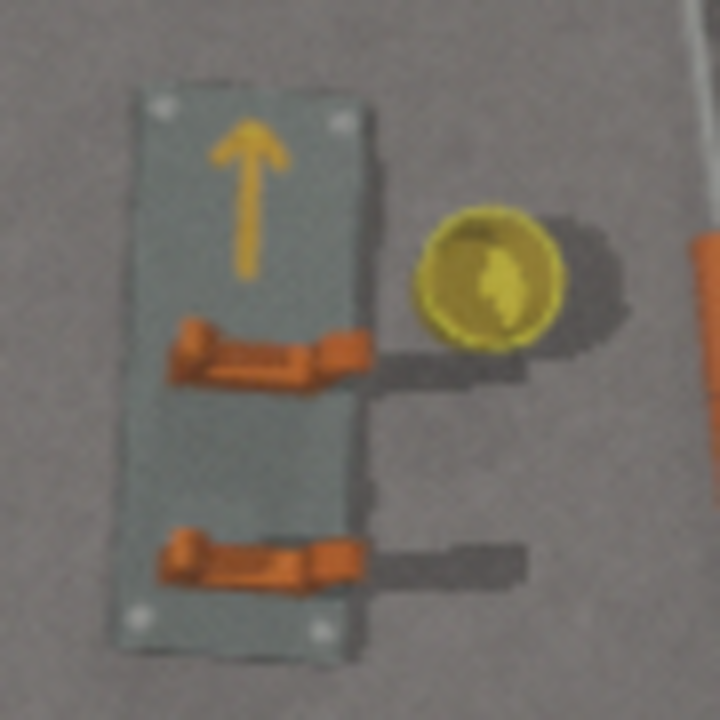

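View pics/c3.png

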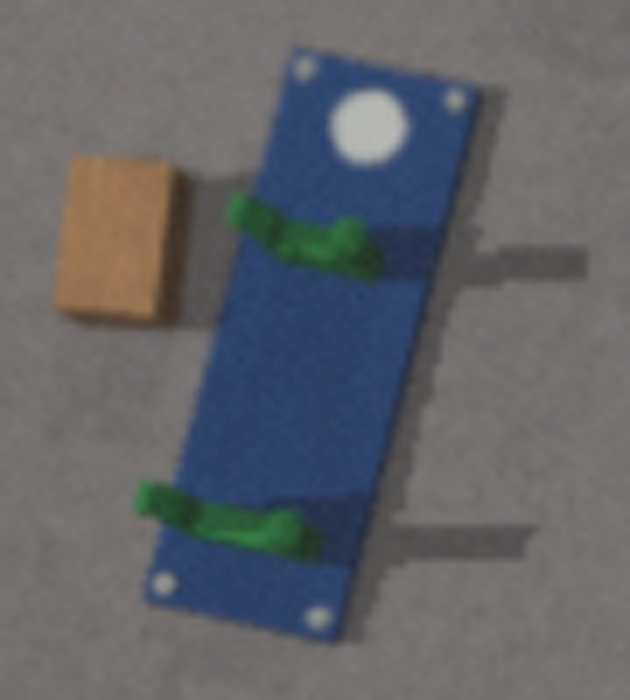

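View pics/c4.png

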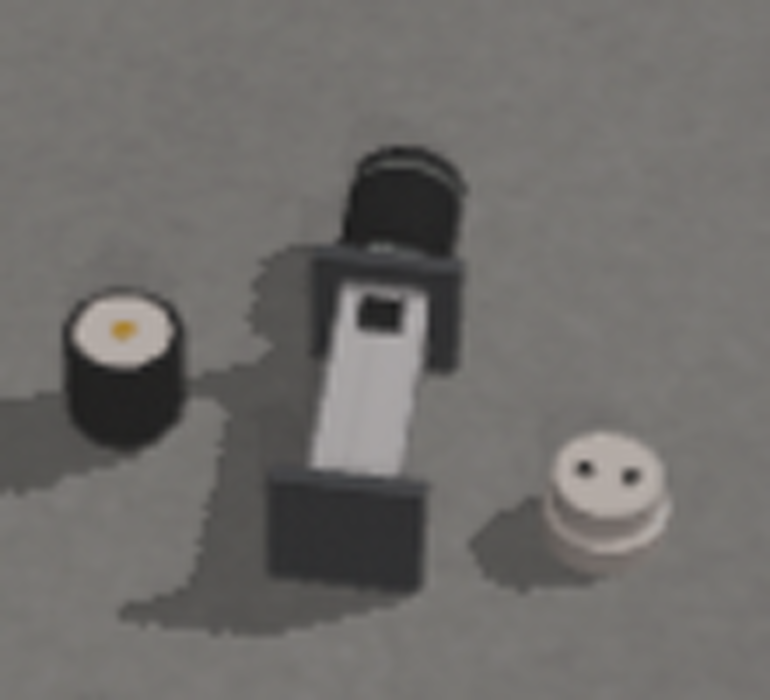

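View pics/c5.png

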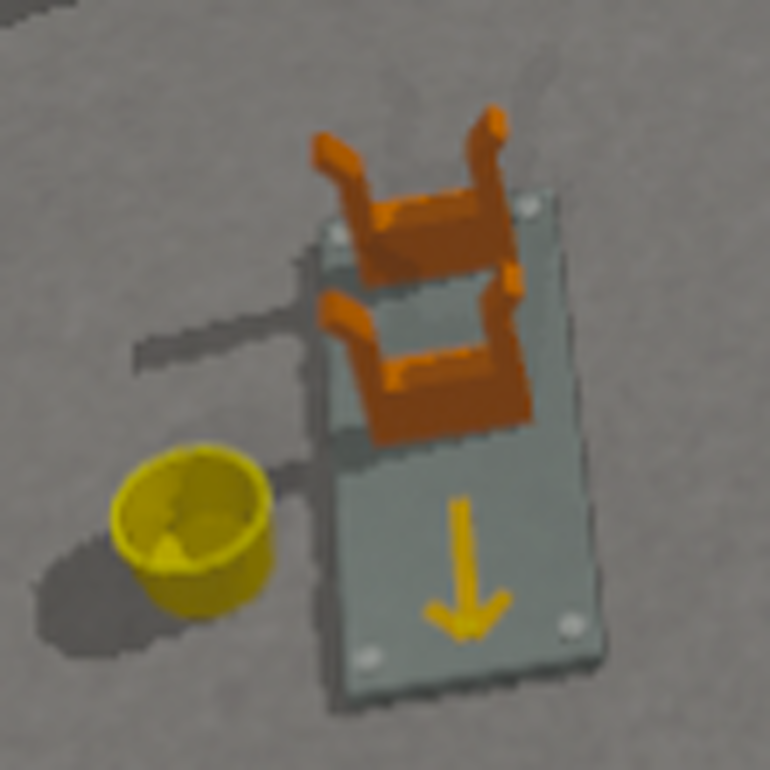

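View pics/c6.png

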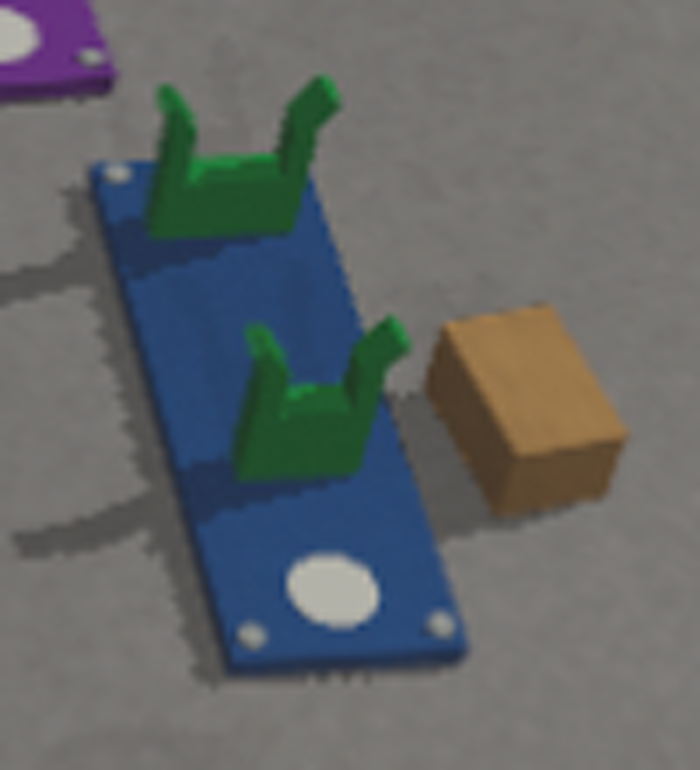

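```bash
cat > loc.py <<'E'
from h import *
def c(px,x0,y0,s): return (np.array(px,float)+.5)/s-.5+[x0,y0]
def show(n,P): print(n,P[:,:2].round(4).tolist(),'ctr',P.mean(0)[:2].round(4))
def yaw(v): return np.degrees(np.arctan2(v[1],v[0])).round(2)
for n,f,px,o in (('fork','top0',[(163,107),(343,122),(320,630),(138,618)],(375,215,8)),('fork','scene0',[(368,657),(571,625),(528,206),(338,237)],(140,210,7)),
 ('crad','top0',[(305,67),(455,100),(318,616),(163,583)],(145,190,7)) ):
    P=ray(f,c(px,*o),0.011); 
    show(n+f,P); print('yaw',yaw(P[0]-P[3]),yaw(P[1]-P[2]),yaw(P[0]-P[1])-90, np.linalg.norm(P[0]-P[3]),np.linalg.norm(P[0]-P[1]))
P=ray('scene0',c([(252,635),(441,624),(118,173)],420,180,7),.011);show('cradscene',P); print(yaw(P[0]-P[2]),(P[1]+P[2])[:2]/2)
print('dot',ray('top0',c([(369,127)],145,190,7),.0105),ray('scene0',c([(333,590)],420,180,7),.0105))
for f,px,o in (('top0',[(345,165),(248,375),(425,190),(322,405),(291,364)],(250,210,8)),('scene0',[(340,290),(312,468),(428,290),(403,472),(381,314)],(290,190,7))):
    P=ray(f,c(px,*o),.038); show('stem',P); print(yaw(P[1]-P[0]),yaw(P[3]-P[2]))
    Q=ray(f,c(px,*o)[4:],.038)
print('black',ray('top0',c([(538,408)],250,210,8),.04),ray('scene0',c([(125,327)],290,190,7),.04))
print('white',ray('top0',c([(140,160)],250,210,8),.026),ray('scene0',c([(610,475)],290,190,7),.026))
print('cup',ray('top0',c([(490,280)],375,215,8),.03),ray('scene0',c([(192,505)],140,210,7),.03))
print('carton',ray('top0',c([(70,157),(177,160),(165,315),(58,308)],145,190,7),.032))
E
python3 loc.py
```

```text
forktop0 [[0.544, -0.2754], [0.5399, -0.3357], [0.3705, -0.3237], [0.3737, -0.2642]] ctr [ 0.457  -0.2997]
yaw -3.76 -4.06 -3.9399999999999977 0.17068130750520105 0.060481359739487345
forkscene0 [[0.5408, -0.3332], [0.5449, -0.2737], [0.3752, -0.2628], [0.3724, -0.3239]] ctr [ 0.4583 -0.2984]
yaw -3.14 -3.68 -183.94 0.16866775887677168 0.05956378105315465
cradtop0 [[0.6153, 0.2807], [0.6029, 0.2218], [0.4032, 0.2622], [0.4146, 0.3215]] ctr [0.509  0.2716]
yaw -11.5 -11.45 -11.909999999999997 0.20481146094487176 0.060178665280721515
cradscene [[0.6033, 0.2243], [0.615, 0.2829], [0.4035, 0.2647]] ctr [0.5406 0.2573]
-11.43 [0.5092713 0.2737816]
dot [[0.59184561 0.25447179 0.0105    ]] [[0.5931228  0.25652899 0.0105    ]]
stem [[0.5277, -0.0043], [0.4583, 0.0253], [0.5198, -0.0304], [0.4489, 0.0013], [0.4621, 0.0116]] ctr [0.4834 0.0007]
156.9 155.89
stem [[0.4493, 0.005], [0.5181, -0.0241], [0.4567, 0.0319], [0.527, 0.0022], [0.4626, 0.0145]] ctr [0.4827 0.0059]
-22.88 -22.91
black [[ 0.44863632 -0.06787458  0.04      ]] [[ 0.44845385 -0.06504779  0.04      ]]
white [[0.53106026 0.06336297 0.026     ]] [[0.53538064 0.0666678  0.026     ]]
cup [[ 0.48353184 -0.37841475  0.03      ]] [[ 0.48617979 -0.37601373  0.03      ]]
carton [[0.57300705 0.36229803 0.032     ]
 [0.57234287 0.32131987 0.032     ]
 [0.51261873 0.32151819 0.032     ]
 [0.51471696 0.36224574 0.032     ]]
```

```bash
cat > plan.py <<'E'
import sys
from h import *
# plan.py x y z yaw_deg(tool x): rotation first (ry units), then shift units in tool frame after rotation
s=st(); x,y,z,yw=map(float,sys.argv[1:5])
R=Rn.from_quat(s['eef_rot']).as_matrix()
Rt=Rn.from_euler('z',yw,degrees=True).as_matrix()@np.array([[1,0,0],[0,0,1],[0,-1,0]]).astype(float)
rv=Rn.from_matrix(R.T@Rt).as_rotvec()/0.08
d=np.array([x,y,z])-s['tool_pos']
print('cur yaw',np.degrees(np.arctan2(R[1,0],R[0,0])).round(2),'rot units',rv.round(2)); print('shift units if before rot',(R.T@d/.02).round(2),' after rot',(Rt.T@d/.02).round(2)); print('q',np.round(s['q'],2))
E
python3 plan.py 0.481 0.005 0.2 -23
```

```text
t 0.15 pos [0.1466 0.6072 0.2521] q [ 0.7026 -0.0835  0.0835 -0.7017] F [0.1 0.2 0.6] op 0.996
cur yaw -13.56 rot units [0.02 2.06 0.  ]
shift units if before rot [ 23.32   2.64 -25.34]  after rot [ 27.16   2.61 -21.18]
q [-1.3   0.69 -0.19  1.57  0.16  0.9  -0.22]
```

>>> send_rows([
  [[0, 0.69, 0, 0, 0, 0, -0.14], [0, 0.69, 0, 0, 0, 0, -0.14], [0, 0.68, 0, 0, 0, 0, -0.14], [0, 0, 0, 0.97, 0.09, -0.76, -0.14], [0, 0, 0, 0.97, 0.09, -0.76, -0.14]],
])

```text
clock: 0.57
tool_pos: [0.1693, 0.5648, 0.2487]
eef_rot: [-0.693, 0.14, -0.14, 0.693]
contact_force: [1.0, -0.1, -0.0]
opening: 0.645
```

>>> send_rows([
  [[0, 0, 0, 0.97, 0.09, -0.76, -0.14], [0, 0, 0, 0.97, 0.09, -0.76, -0.14], [0, 0, 0, 0.97, 0.09, -0.76, -0.14], [0, 0, 0, 0.97, 0.09, -0.76, -0.14], [0, 0, 0, 0.97, 0.09, -0.76, -0.14]],
])

```text
clock: 0.98
tool_pos: [0.2304, 0.4553, 0.2399]
eef_rot: [0.693, -0.141, 0.141, -0.693]
contact_force: [1.3, -0.2, -0.5]
opening: 0.571
```

>>> send_rows([
  [[0, 0, 0, 0.97, 0.09, -0.76, -0.14], [0, 0, 0, 0.97, 0.09, -0.76, -0.14], [0, 0, 0, 0.97, 0.09, -0.76, -0.14], [0, 0, 0, 0.97, 0.09, -0.76, -0.14], [0, 0, 0, 0.97, 0.09, -0.76, -0.14]],
])

```text
clock: 1.4
tool_pos: [0.29, 0.3476, 0.231]
eef_rot: [0.693, -0.141, 0.141, -0.693]
contact_force: [0.2, 0.5, 0.8]
opening: 0.569
```

>>> send_rows([
  [[0, 0, 0, 0.97, 0.09, -0.76, -0.14], [0, 0, 0, 0.97, 0.09, -0.76, -0.14], [0, 0, 0, 0.97, 0.09, -0.76, -0.14], [0, 0, 0, 0.97, 0.09, -0.76, -0.14], [0, 0, 0, 0.97, 0.09, -0.76, -0.14]],
])

```text
clock: 1.82
tool_pos: [0.3496, 0.2398, 0.222]
eef_rot: [-0.693, 0.141, -0.141, 0.693]
contact_force: [0.5, 0.3, -0.4]
opening: 0.568
```

>>> send_rows([
  [[0, 0, 0, 0.97, 0.09, -0.76, -0.14], [0, 0, 0, 0.97, 0.09, -0.76, -0.14], [0, 0, 0, 0.97, 0.09, -0.76, -0.14], [0, 0, 0, 0.97, 0.09, -0.76, -0.14], [0, 0, 0, 0.97, 0.09, -0.76, -0.14]],
])

```text
clock: 2.23
tool_pos: [0.4092, 0.1318, 0.213]
eef_rot: [-0.693, 0.141, -0.141, 0.693]
contact_force: [0.1, -0.3, 0.6]
opening: 0.572
```

```bash
python3 plan.py 0.481 0.005 0.2 -23
```

```text
t 2.233 pos [0.4092 0.1318 0.213 ] q [-0.6929  0.141  -0.141   0.6929] F [ 0.1 -0.3  0.6] op 0.572
cur yaw -23.01 rot units [-0. -0. -0.]
shift units if before rot [ 5.78  0.65 -4.43]  after rot [ 5.78  0.65 -4.43]
q [-0.27  0.52 -0.23  2.17  0.25  0.47  0.48]
```

>>> send_rows([
  [[0, 0, 0, 0.96, 0.11, -0.74, -0.14], [0, 0, 0, 0.96, 0.11, -0.74, -0.14], [0, 0, 0, 0.96, 0.11, -0.74, -0.14], [0, 0, 0, 0.96, 0.11, -0.74, -0.14], [0, 0, 0, 0.97, 0.1, -0.74, -0.14]],
])

```text
clock: 2.65
tool_pos: [0.4687, 0.0261, 0.2021]
eef_rot: [-0.693, 0.141, -0.141, 0.693]
contact_force: [0.2, 1.0, 0.2]
opening: 0.567
```

>>> send_rows([
  [[0, 0, 0, 0.97, 0.1, -0.74, -0.14], [0, 0, 0, 0, 0, 0, -0.14], [0, 0, 0, 0, 0, 0, -0.14], [0, 0, 0, 0, 0, 0, -0.14], [0, 0, 0, 0, 0, 0, -0.14]],
])

```text
clock: 3.07
tool_pos: [0.4799, 0.0073, 0.2003]
eef_rot: [-0.693, 0.141, -0.14, 0.693]
contact_force: [-1.0, -0.0, -0.4]
opening: 0.574
```

```bash
python3 -c "
from h import *
st();snap('wrist','w1')"
```

```text
t 3.067 pos [0.4799 0.0073 0.2003] q [-0.6928  0.1406 -0.1401  0.6933] F [-1.  -0.  -0.4] op 0.574
```

View pics/w1.png

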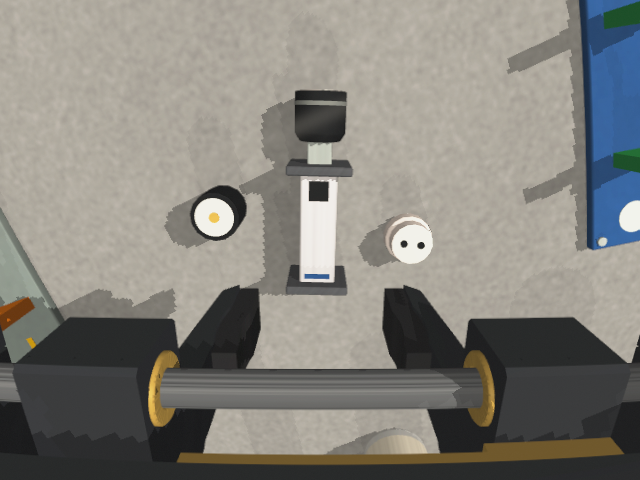

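The wrist picture shows the stem upright in the middle: window at (318,191), tube from (302,178)–(336,178) to (301,281)–(334,282). The black spare is at (214,217) and the white at (411,244).

```bash
python3 -c "
from h import *
crop('w1','w1c',270,80,370,300,3.5)"
```

```text
(no output)
```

View pics/w1c.png

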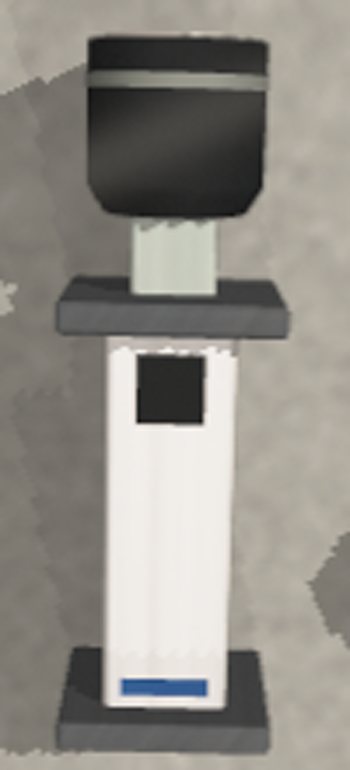

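```bash
python3 - <<'E'
from h import *
px=(np.array([(108,345),(105,706),(235,345),(226,706),(170.5,354),(170.5,424)])+.5)/3.5-.5+[270,80]
P=ray('w1',px,.038); print(P.round(4))
y=lambda v:np.degrees(np.arctan2(v[1],v[0]))
print(y(P[0]-P[1]),y(P[2]-P[3]),np.linalg.norm(P[0]-P[2]),np.linalg.norm(P[1]-P[3]))
a=np.radians(157); u=np.array([np.cos(a),np.sin(a)])
print('ax from window',P[4,:2]-u*.038,P[5,:2]-u*.023); print('rear mid',P[[1,3],:2].mean(0)+u*.043)
px=(np.array([(178,36)])+.5)/3.5-.5+[270,80]; Q=ray('w1',px,.035)
print('holder end top',Q,'reach~', np.dot(Q[0,:2]-(P[4,:2]-u*.038),u)-.098)
E
```

```text
[[ 0.4482  0.0047  0.038 ]
 [ 0.5237 -0.0293  0.038 ]
 [ 0.4587  0.0293  0.038 ]
 [ 0.5344 -0.0039  0.038 ]
 [ 0.4551  0.016   0.038 ]
 [ 0.469   0.0101  0.038 ]]
155.7687570757321 156.3514670385747 0.026779318347654835 0.02762076023309532
ax from window [0.49010488 0.00119449] [0.49020197 0.00115392]
rear mid [4.89450495e-01 2.26428461e-04]
holder end top [[0.39667762 0.04245862 0.035     ]] reach~ 0.0041234235945820236
```

```bash
python3 plan.py 0.4808 0.005 0.021 -23.5
```

```text
t 3.117 pos [0.48   0.0073 0.2004] q [-0.6929  0.1404 -0.1401  0.6933] F [ 0.5 -0.6 -0.3] op 0.57
cur yaw -22.88 rot units [-0.01  0.14 -0.01]
shift units if before rot [ 0.09  8.97 -0.09]  after rot [ 0.09  8.97 -0.09]
q [ 0.06  0.6  -0.26  2.05  0.29  0.53  0.76]
```

>>> send_rows([
  [[0, 0.14, 0, 0.09, 0.9, -0.09, -0.14], [0, 0, 0, 0, 0.95, 0, -0.14], [0, 0, 0, 0, 0.95, 0, -0.14], [0, 0, 0, 0, 0.95, 0, -0.14], [0, 0, 0, 0, 0.95, 0, -0.14]],
])

```text
clock: 3.53
tool_pos: [0.4813, 0.0049, 0.1058]
eef_rot: [-0.692, 0.144, -0.144, 0.693]
contact_force: [-0.3, 0.3, -0.4]
opening: 0.571
```

>>> send_rows([
  [[0, 0, 0, 0, 0.9, 0, -0.14], [0, 0, 0, 0, 0.9, 0, -0.14], [0, 0, 0, 0, 0.9, 0, -0.14], [0, 0, 0, 0, 0.9, 0, -0.14], [0, 0, 0, 0, 0.65, 0, -0.14]],
])

```text
clock: 3.95
tool_pos: [0.481, 0.005, 0.0202]
eef_rot: [-0.692, 0.144, -0.144, 0.692]
contact_force: [1.2, 0.0, 1.3]
opening: 0.569
```

>>> send_rows([
  [[0, 0, 0, 0, 0, 0, -0.14], [0, 0, 0, 0, 0, 0, 0.6], [0, 0, 0, 0, 0, 0, 1], [0, 0, 0, 0, 0, 0, 1], [0, 0, 0, 0, 0, 0, 1]],
], force=35)

```text
clock: 4.37
tool_pos: [0.4819, 0.0039, 0.0222]
eef_rot: [-0.692, 0.144, -0.145, 0.692]
contact_force: [0.9, 0.7, 3.3]
opening: 0.313
```

```bash
python3 plan.py 0.4808 0.005 0.12 -23.5
```

```text
t 4.367 pos [0.4819 0.0039 0.0222] q [-0.6918  0.1445 -0.1455  0.6924] F [0.9 0.7 3.3] op 0.313
cur yaw -23.66 rot units [-0.01 -0.03  0.02]
shift units if before rot [-0.07 -4.89  0.04]  after rot [-0.07 -4.89  0.03]
q [-0.08  0.94 -0.04  2.13  0.41  0.08  0.65]
```

>>> send_rows([
  [[0, 0, 0, 0, -0.4, 0, 1], [0, 0, 0, 0, -0.9, 0, 1], [0, 0, 0, 0, -0.95, 0, 1], [0, 0, 0, 0, -0.95, 0, 1], [0, 0, 0, 0, -0.9, 0, 1]],
])

```text
clock: 4.78
tool_pos: [0.481, 0.0034, 0.1049]
eef_rot: [0.692, -0.145, 0.145, -0.692]
contact_force: [0.5, 0.8, -2.5]
opening: 0.314
```

>>> send_rows([
  [[0, 0, 0, 0, -0.9, 0, 1], [0, 0.5, 0, 0, -0.9, 0, 1], [0, 1, 0, 0, -0.9, 0, 1], [0, 1, 0, 0, -0.8, 0, 1], [0, 1, 0, 0, -0.4, 0, 1]],
])

```text
clock: 5.2
tool_pos: [0.4814, 0.0034, 0.1837]
eef_rot: [-0.664, 0.241, -0.242, 0.665]
contact_force: [0.3, -0.2, -3.7]
opening: 0.31
```

>>> send_rows([
  [[0, 1, 0, 0, 0, 0, 1], [0, 1, 0, 0, 0, 0, 1], [0, 1, 0, 0, 0, 0, 1], [0, 1, 0, 0, 0, 0, 1], [0, 1, 0, 0, 0, 0, 1]],
])

```text
clock: 5.62
tool_pos: [0.4806, 0.0035, 0.1819]
eef_rot: [0.603, -0.369, 0.368, -0.603]
contact_force: [-0.6, 0.0, -4.3]
opening: 0.315
```

>>> send_rows([
  [[0, 1, 0, 0, 0, 0, 1], [0, 1, 0, 0, 0, 0, 1], [0, 1, 0, 0, 0, 0, 1], [0, 1, 0, 0, 0, 0, 1], [0, 1, 0, 0, 0, 0, 1]],
])

```text
clock: 6.03
tool_pos: [0.4806, 0.0037, 0.1819]
eef_rot: [0.518, -0.481, 0.481, -0.518]
contact_force: [-1.3, 0.4, -3.2]
opening: 0.315
```

>>> send_rows([
  [[0, 1, 0, 0, 0, 0, 1], [0, 1, 0, 0, 0, 0, 1], [0, 1, 0, 0, 0, 0, 1], [0, 1, 0, 0, 0, 0, 1], [0, 1, 0, 0, 0, 0, 1]],
])

```text
clock: 6.45
tool_pos: [0.4806, 0.0038, 0.1818]
eef_rot: [-0.412, 0.575, -0.574, 0.412]
contact_force: [-0.4, 0.2, -3.1]
opening: 0.315
```

```bash
python3 plan.py 0.4315 -0.2973 0.17 176.25
```

```text
t 6.45 pos [0.4806 0.0038 0.1818] q [-0.4123  0.5749 -0.5741  0.4122] F [-0.4  0.2 -3.1] op 0.315
cur yaw -108.67 rot units [ 0.02 16.38  0.  ]
shift units if before rot [15.05  0.58  2.5 ]  after rot [ 1.46  0.59 15.19]
q [-0.2   0.63  0.16  2.07 -0.21  0.45 -0.21]
```

>>> send_rows([
  [[0, 1, 0, 0, 0, 0, 1], [0, 1, 0, 0, 0, 0, 1], [0, 1, 0, 0, 0, 0, 1], [0, 1, 0, 0, 0, 0, 1], [0, 1, 0, 0, 0, 0, 1]],
])

```text
clock: 6.87
tool_pos: [0.4806, 0.004, 0.1818]
eef_rot: [-0.29, 0.645, -0.644, 0.29]
contact_force: [0.7, -0.4, -3.4]
opening: 0.313
```

>>> send_rows([
  [[0, 1, 0, 0, 0, 0, 1], [0, 1, 0, 0, 0, 0, 1], [0, 1, 0, 0, 0, 0, 1], [0, 1, 0, 0, 0, 0, 1], [0, 1, 0, 0, 0, 0, 1]],
])

```text
clock: 7.28
tool_pos: [0.4806, 0.0041, 0.1818]
eef_rot: [-0.156, 0.69, -0.689, 0.156]
contact_force: [0.5, -0.1, -3.6]
opening: 0.313
```

>>> send_rows([
  [[0, 1, 0, 0, 0, 0, 1], [0, 1, 0, 0, 0, 0, 1], [0, 1, 0, 0, 0, 0, 1], [0, 1, 0, 0, 0, 0, 1], [0, 1, 0, 0, 0, 0, 1]],
])

```text
clock: 7.7
tool_pos: [0.4807, 0.0042, 0.1817]
eef_rot: [-0.016, 0.708, -0.706, 0.016]
contact_force: [-0.3, -0.5, -3.6]
opening: 0.313
```

>>> send_rows([
  [[0, 0.7, 0, 0, 0, 0, 1], [0, 0.68, 0, 0, 0, 0, 1], [0, 0, 0, 0.08, 0, 0.8, 1], [0, 0, 0, 0.1, 0, 1, 1], [0, 0, 0, 0.1, 0, 1, 1]],
])

```text
clock: 8.12
tool_pos: [0.4717, -0.0513, 0.1816]
eef_rot: [0.021, 0.708, -0.706, -0.021]
contact_force: [-1.0, -1.6, -3.0]
opening: 0.317
```

>>> send_rows([
  [[0, 0, 0, 0.1, 0, 1, 1], [0, 0, 0, 0.1, 0, 1, 1], [0, 0, 0, 0.1, 0, 1, 1], [0, 0, 0, 0.1, 0, 1, 1], [0, 0, 0, 0.1, 0, 1, 1]],
])

```text
clock: 8.53
tool_pos: [0.4554, -0.1512, 0.1817]
eef_rot: [0.022, 0.708, -0.706, -0.022]
contact_force: [-0.3, -0.5, -2.9]
opening: 0.319
```

>>> send_rows([
  [[0, 0, 0, 0.1, 0, 1, 1], [0, 0, 0, 0.1, 0, 1, 1], [0, 0, 0, 0.1, 0, 1, 1], [0, 0, 0, 0.1, 0, 1, 1], [0, 0, 0, 0.1, 0, 0.8, 1]],
])

```text
clock: 8.95
tool_pos: [0.4395, -0.2473, 0.1818]
eef_rot: [0.022, 0.707, -0.706, -0.022]
contact_force: [-0.2, -1.3, -3.2]
opening: 0.314
```

```bash
python3 plan.py 0.4315 -0.2973 0.1 176.25
```

```text
t 8.95 pos [ 0.4395 -0.2473  0.1818] q [ 0.0223  0.7072 -0.7064 -0.022 ] F [-0.2 -1.3 -3.2] op 0.314
cur yaw 176.41 rot units [ 0.01  0.03 -0.  ]
shift units if before rot [0.25 4.09 2.53]  after rot [0.24 4.09 2.52]
q [ 0.15  0.7   0.46  2.02 -0.57  0.56 -0.63]
```

>>> send_rows([
  [[0, 0, 0, 0.1, 0.4, 0.9, 1], [0, 0, 0, 0.1, 0.4, 0.9, 1], [0, 0, 0, 0.04, 0.4, 0.72, 1], [0, 0, 0, 0, 0.4, 0, 1], [0, 0, 0, 0, 0, 0, 1]],
])

```text
clock: 9.37
tool_pos: [0.4313, -0.2954, 0.1483]
eef_rot: [0.022, 0.708, -0.706, -0.023]
contact_force: [0.4, 0.6, -3.7]
opening: 0.313
```

```bash
python3 -c "
from h import *
st();snap('wrist','w2');snap('top','top2');snap('scene','scene2')
crop('top2','c7',360,200,480,320,6);crop('scene2','c8',120,150,260,310,5)"
```

```text
t 9.367 pos [ 0.4313 -0.2954  0.1483] q [ 0.0216  0.7078 -0.7057 -0.0229] F [ 0.4  0.6 -3.7] op 0.313
```

View pics/w2.png

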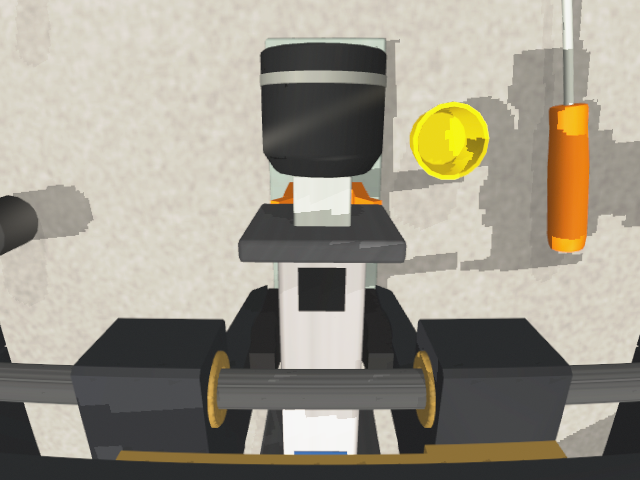

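View pics/c7.png

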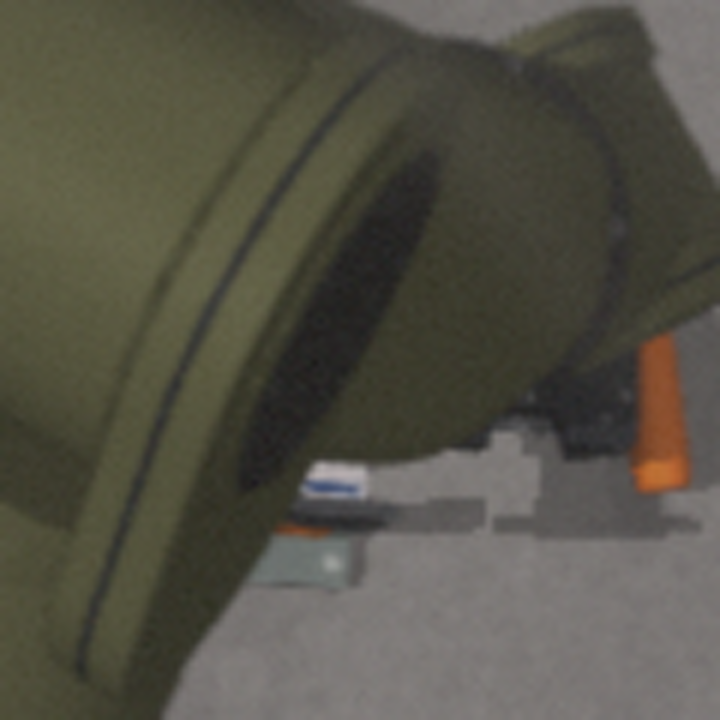

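View pics/c8.png

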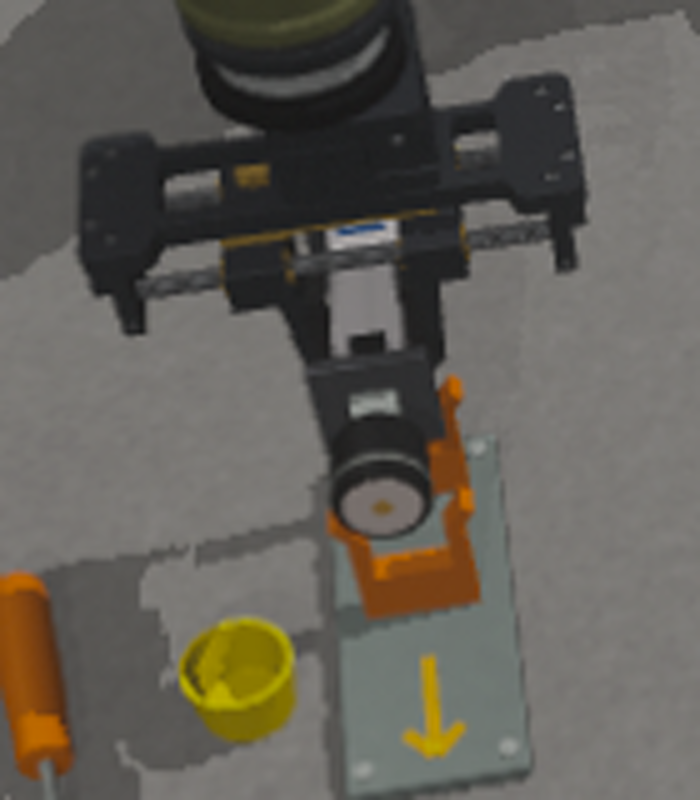

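```bash
cat > ov.py <<'E'
from h import *
def fr(x,y,yw):
    a=np.radians(yw); return lambda P:np.c_[np.array(P,float)[:,0]*np.cos(a)-np.array(P,float)[:,1]*np.sin(a)+x,np.array(P,float)[:,0]*np.sin(a)+np.array(P,float)[:,1]*np.cos(a)+y,np.array(P,float)[:,2]]
def overlay(f,o,sets,cropbox=None,s=1):
    im=cv2.imread('pics/'+f+'.png')
    im=cv2.resize(im,None,fx=4,fy=4,interpolation=cv2.INTER_CUBIC)
    for P,col,closed in sets:
        q=(proj(f,P)*4+1.5).round().astype(int); cv2.polylines(im,[q.reshape(-1,1,2)],closed,col,1)
    if cropbox: x0,y0,x1,y1=[4*v for v in cropbox]; im=im[y0:y1,x0:x1]
    im=cv2.resize(im,None,fx=s,fy=s,interpolation=cv2.INTER_AREA); cv2.imwrite('pics/'+o+'.png',im)
def forkset(F):
    S=[(F([(-.095,-.038,.01),(.095,-.038,.01),(.095,.038,.01),(-.095,.038,.01)]),(255,0,255),True)]
    for c in(-.068,.002):
        for e in (-.006,.006):
            S.append((F([(c+e,-.0165,.06),(c+e,-.0165,.036),(c+e,.0165,.036),(c+e,.0165,.06)]),(255,255,0),False))
    return S
def stemset(F,z0,r): # F frame at stem_axis, z0 axis height
    S=[(F([(-.043,-.014,z0+.014),(.043,-.014,z0+.014),(.043,.014,z0+.014),(-.043,.014,z0+.014)]),(0,255,0),True),
       (F([(.023,-.005,z0+.014),(.038,-.005,z0+.014),(.038,.005,z0+.014),(.023,.005,z0+.014)]),(0,0,255),True)]
    for e in(.043,.05): S.append((F([(e,-.024,z0-.024),(e,.024,z0-.024),(e,.024,z0+.024),(e,-.024,z0+.024)]),(0,255,255),True))
    return S
E
python3 - <<'E'
from ov import *
F=fr(.4577,-.299,-3.75)
a=np.radians(-3.6);ax=np.array([.4313,-.2954])-.0087*np.array([np.cos(a),np.sin(a)])
S=fr(ax[0],ax[1],-3.6)
overlay('w2','o2',forkset(F)+stemset(S,.1483+.0028,.004),(220,20,420,320),.6*.8)
overlay('scene2','o3',forkset(F)+stemset(S,.1483+.0028,.004),(150,180,250,310),1)
overlay('scene0','o4',forkset(F),(140,210,250,320),1.2)
overlay('top0','o5',forkset(F),(375,215,465,305),1.5)
E
```

```text
(no output)
```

View pics/o2.png

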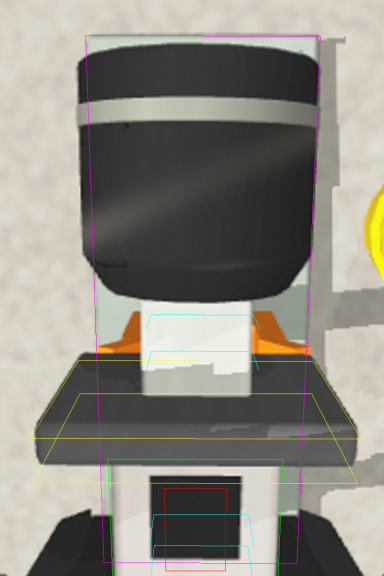

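View pics/o3.png

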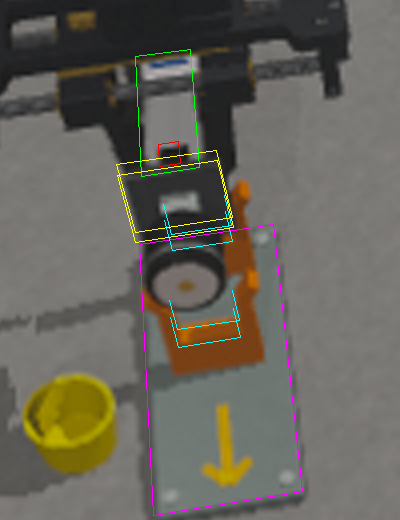

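View pics/o4.png

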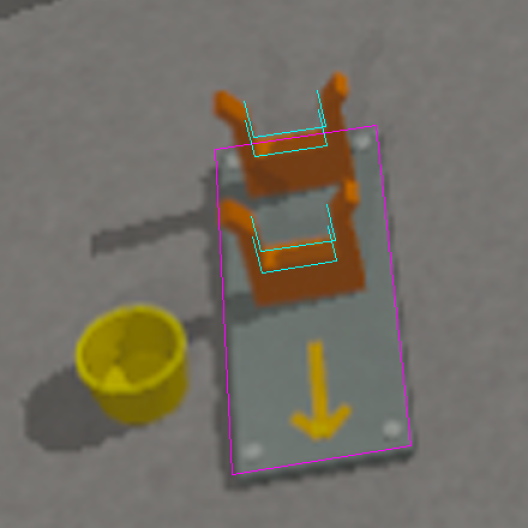

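View pics/o5.png

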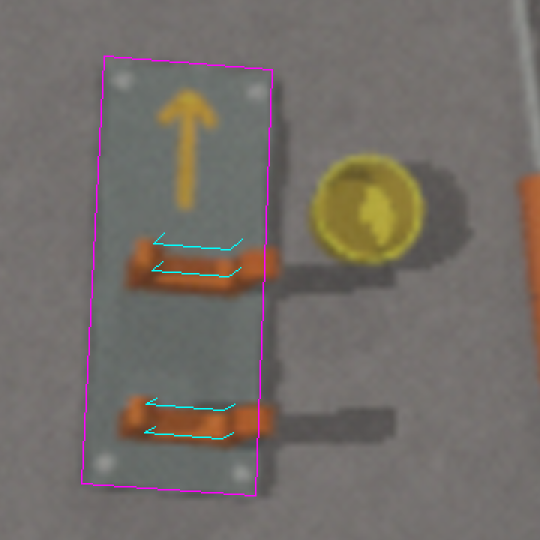

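```bash
python3 plan.py 0.4298 -0.2972 0.048 176.25
```

```text
t 9.517 pos [ 0.4327 -0.2945  0.1494] q [ 0.0212  0.7075 -0.706  -0.0212] F [ 0.4 -0.  -3.6] op 0.314
cur yaw 176.56 rot units [0.03 0.07 0.  ]
shift units if before rot [0.14 5.07 0.15]  after rot [0.14 5.07 0.14]
q [ 0.27  0.76  0.4   1.98 -0.58  0.51 -0.54]
```

>>> send_rows([
  [[0, 0.07, 0, 0.12, 0.5, 0.14, 1], [0, 0, 0, 0, 0.8, 0, 1], [0, 0, 0, 0, 0.8, 0, 1], [0, 0, 0, 0, 0.4, 0, 1], [0, 0, 0, 0, 0, 0, 1]],
])

```text
clock: 9.93
tool_pos: [0.4291, -0.2977, 0.0977]
eef_rot: [0.023, 0.708, -0.706, -0.024]
contact_force: [-0.0, 0.0, -3.4]
opening: 0.316
```

```bash
python3 plan.py 0.4298 -0.2972 0.048 176.25; python3 -c "
from h import *
st();d=snap('wrist','w3');snap('scene','scene3')
crop('scene3','c9',120,170,260,310,5)"
```

```text
t 9.933 pos [ 0.4291 -0.2977  0.0977] q [ 0.0226  0.7076 -0.7059 -0.0244] F [-0.   0.  -3.4] op 0.316
cur yaw 176.19 rot units [ 0.03 -0.01  0.03]
shift units if before rot [-0.04  2.48 -0.02]  after rot [-0.03  2.48 -0.02]
q [ 0.33  0.84  0.31  2.01 -0.64  0.39 -0.49]
t 9.933 pos [ 0.4291 -0.2977  0.0977] q [ 0.0226  0.7076 -0.7059 -0.0244] F [-0.   0.  -3.4] op 0.316
```

View pics/w3.png

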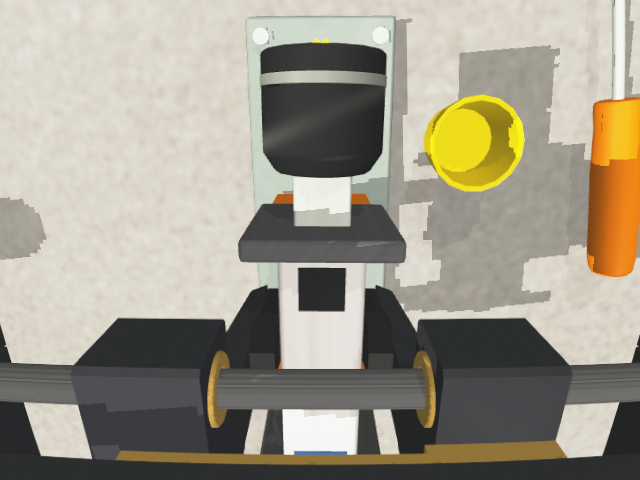

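View pics/c9.png

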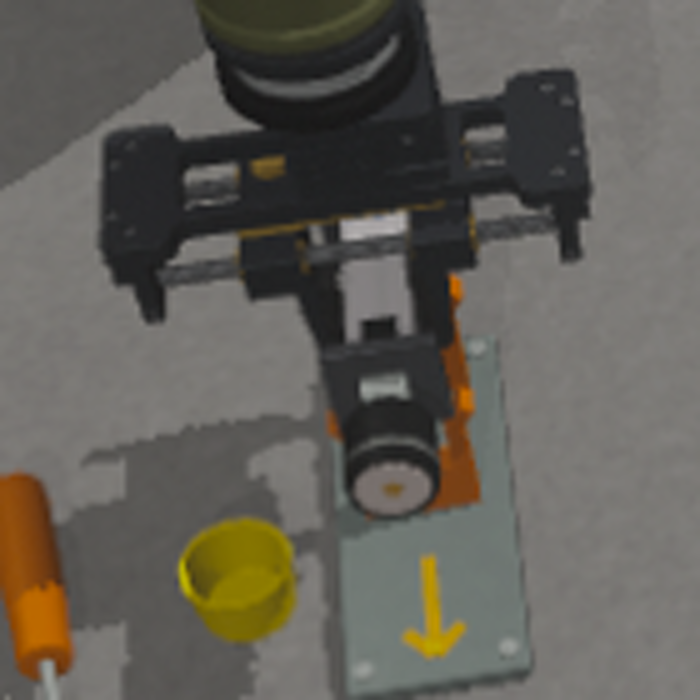

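Wrist picture: plate screws at (260,36) and (380,36), holder x 262–386, front post visible at (275–368,200) symmetric about the tube. Quantify lateral offset.

```bash
python3 - <<'E'
from ov import *
P=ray('w3',[(260,36),(380,36)],.011); m=P[:,:2].mean(0); print(P.round(4),m)
a=np.radians(-3.75);u=np.array([np.cos(a),np.sin(a)]);n=np.array([-u[1],u[0]])
c=np.array([.4577,-.299]); print('along',(m-c)@u,'lat',(m-c)@n)
# front plate edge, stem centre line in tool
e=ray('w3',[(320,17)],.01)[0,:2]; print('front edge along',(e-c)@u)
z0=.0977+.0028
for px in ([(299,268),(346,268)],[(299,311),(346,311)]):
    Q=ray('w3',px,z0+.014)[:,:2].mean(0); print('window along seat',(Q-c)@u+.035,'lat',(Q-c)@n)
F=fr(.4577,-.299,-3.75)
print(proj('w3',F([(-.002+.006,-.0215,.071),(-.002+.006,.0215,.071)])))
E
```

```text
[[ 0.5452 -0.2743  0.011 ]
 [ 0.5411 -0.3345  0.011 ]] [ 0.54313807 -0.30441089]
along 0.08560902508007656 lat 0.00018860906176526696
front edge along 0.09453830502578395
window along seat 0.03765701973546441 lat -0.0008912271268479555
window along seat 0.022794052916204236 lat -0.0008937188472170039
[[372.38039212 224.86674699]
 [267.9486898  224.91614854]]
```

>>> send_rows([
  [[0, 0, 0, 0, 0.5, -0.04, 1], [0, 0, 0, 0, 0.6, 0, 1], [0, 0, 0, 0, 0.6, 0, 1], [0, 0, 0, 0, 0.3, 0, 1], [0, 0, 0, 0, 0.3, 0, 1]],
])

```text
clock: 10.45
tool_pos: [0.43, -0.2982, 0.0529]
eef_rot: [-0.024, -0.707, 0.707, 0.024]
contact_force: [0.5, 0.4, -3.2]
opening: 0.309
```

>>> send_rows([
  [[0, 0, 0, 0, 0.1, 0, 1], [0, 0, 0, 0, 0.06, 0, 1], [0, 0, 0, 0, 0, 0, 1], [0, 0, 0, 0, 0, 0, 1], [0, 0, 0, 0, 0, 0, 1]],
])

```text
clock: 10.87
tool_pos: [0.4302, -0.2983, 0.0505]
eef_rot: [-0.024, -0.707, 0.707, 0.023]
contact_force: [-0.1, 0.1, -3.4]
opening: 0.318
```

```bash
python3 plan.py 0.4298 -0.2972 0.048 176.25; python3 -c "
from h import *
snap('wrist','w4');snap('scene','scene4')
crop('scene4','c10',120,170,260,310,5)"
```

```text
t 10.867 pos [ 0.4302 -0.2983  0.0505] q [-0.024  -0.7065  0.7069  0.0235] F [-0.1  0.1 -3.4] op 0.318
cur yaw 176.15 rot units [-0.01 -0.02 -0.01]
shift units if before rot [ 0.02  0.12 -0.05]  after rot [ 0.02  0.12 -0.05]
q [ 0.39  0.92  0.22  2.01 -0.68  0.28 -0.45]
```

View pics/c10.png

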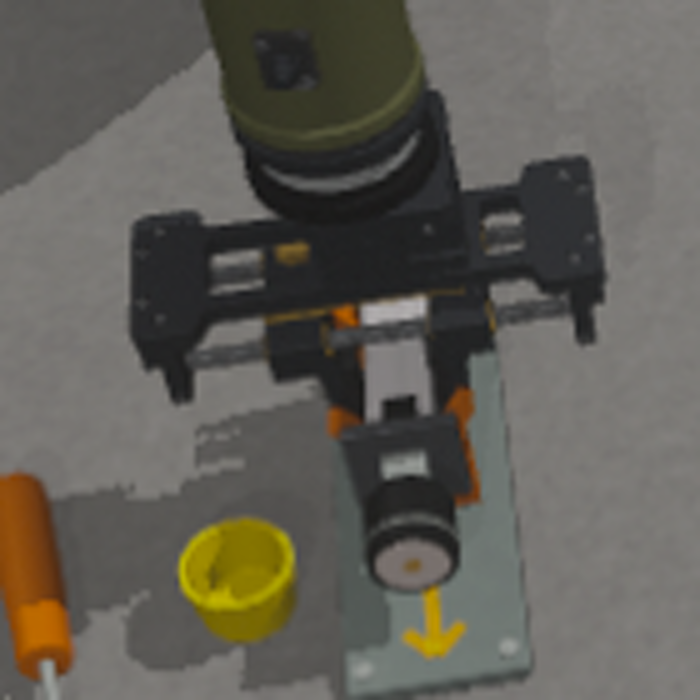

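>>> send_rows([
  [[0, 0, 0, 0, 0.08, -0.04, 1], [0, 0, 0, 0, 0.06, 0, 1], [0, 0, 0, 0, 0.04, 0, 1], [0, 0, 0, 0, 0, 0, 1], [0, 0, 0, 0, 0, 0, 1]],
])

```text
clock: 11.38
tool_pos: [0.4302, -0.2973, 0.0482]
eef_rot: [0.024, 0.707, -0.707, -0.023]
contact_force: [-1.3, 2.4, 14.5]
opening: 0.313
```

>>> send_rows([
  [[0, 0, 0, 0, 0, 0, 0], [0, 0, 0, 0, 0, 0, -0.2], [0, 0, 0, 0, 0, 0, -0.2], [0, 0, 0, 0, 0, 0, -0.2], [0, 0, 0, 0, -0.3, 0, -0.2]],
])

```text
clock: 11.8
tool_pos: [0.4296, -0.297, 0.0518]
eef_rot: [0.023, 0.707, -0.706, -0.024]
contact_force: [0.4, 0.7, -0.0]
opening: 0.599
```

>>> send_rows([
  [[0, 0, 0, 0, -0.9, 0, -0.2], [0, 0, 0, 0, -0.9, 0, -0.2], [0, 0, 0, 0, -0.9, 0, -0.2], [0, 0, 0, 0, -0.9, 0, -0.2], [0, 0, 0, 0, 0, 0, -0.2]],
])

```text
clock: 12.22
tool_pos: [0.4312, -0.2985, 0.1274]
eef_rot: [-0.025, -0.706, 0.708, 0.022]
contact_force: [0.4, -0.1, 0.4]
opening: 0.6
```

```bash
python3 -c "
from h import *
st();snap('wrist','w5');snap('scene','scene5')
crop('scene5','c11',120,170,260,310,5)"
```

```text
t 12.217 pos [ 0.4312 -0.2985  0.1274] q [-0.0252 -0.7057  0.7077  0.0224] F [ 0.4 -0.1  0.4] op 0.6
```

View pics/w5.png

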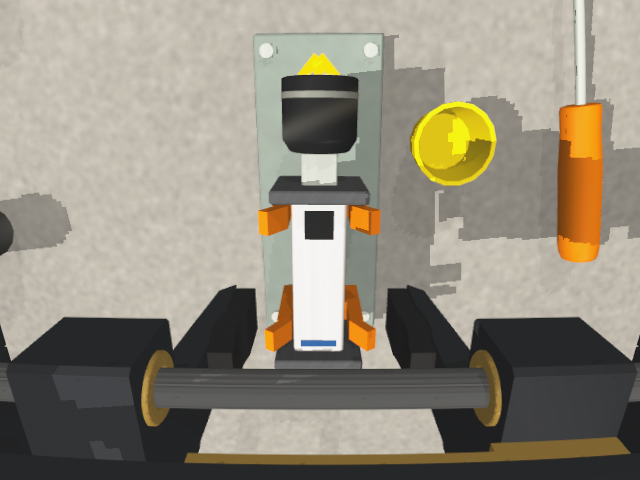

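View pics/c11.png

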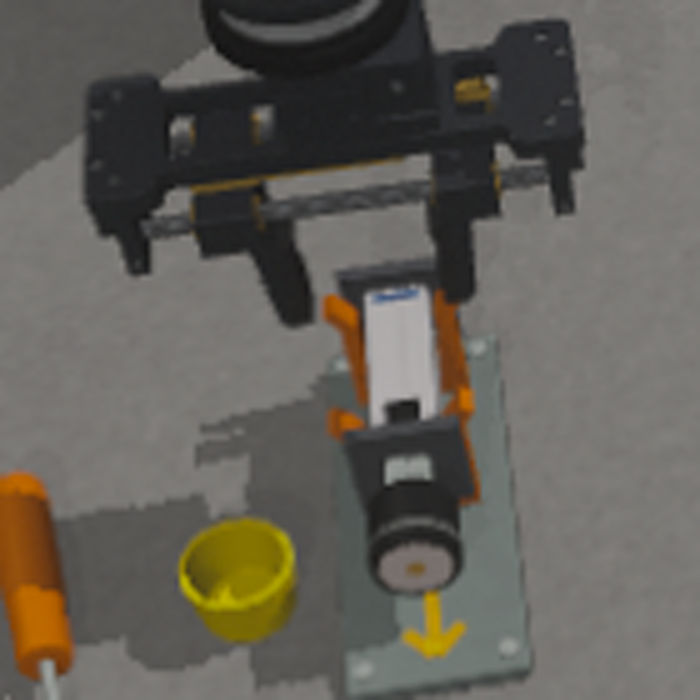

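```bash
python3 plan.py 0.5066 -0.3018 0.1 176.25; python3 - <<'E'
from ov import *
a=np.radians(-3.75);u=np.array([np.cos(a),np.sin(a)]);n=np.array([-u[1],u[0]]);c=np.array([.4577,-.299])-.035*u
for nm,px,z in(('win',[(305,211),(334,211),(305,239),(334,239)],.064),('holder',[(282,90),(357,90)],.05),('hend',[(319,76)],.067),('hrear',[(319,153)],.062)):
    P=ray('w5',px,z)[:,:2]; print(nm,((P-c)@u).round(4),((P-c)@n).round(4))
E
```

```text
t 12.317 pos [ 0.4303 -0.2974  0.125 ] q [-0.024  -0.7065  0.7069  0.0232] F [ 0.6  0.4 -0.6] op 0.599
cur yaw 176.17 rot units [-0.01 -0.02 -0.01]
shift units if before rot [-3.82  1.25 -0.03]  after rot [-3.82  1.25 -0.03]
q [ 0.3   0.8   0.36  2.   -0.62  0.45 -0.51]
win [0.0381 0.0381 0.0234 0.0234] [ 0.0067 -0.0079  0.0069 -0.008 ]
holder [0.0967 0.0966] [ 0.0179 -0.0194]
hend [0.1018] [-0.0005]
hrear [0.0667] [-0.0004]
```

>>> send_rows([
  [[0, 0, 0, -0.8, 0, 0, -0.14], [0, 0, 0, -0.9, 0.2, 0, -0.14], [0, 0, 0, -0.9, 0.2, 0, -0.14], [0, 0, 0, -0.82, 0.2, -0.03, -0.14], [0, 0, 0, -0.4, 0.5, 0, -0.14]],
])

```text
clock: 12.73
tool_pos: [0.5087, -0.3014, 0.1017]
eef_rot: [-0.024, -0.707, 0.707, 0.022]
contact_force: [-0.2, -0.4, -0.1]
opening: 0.571
```

>>> send_rows([
  [[0, 0, 0, 0, 0.7, 0, -0.14], [0, 0, 0, 0, 0.7, 0, -0.14], [0, 0, 0, 0, 0.7, 0, -0.14], [0, 0, 0, 0, 0.5, 0, -0.14], [0, 0, 0, 0, 0.2, 0, -0.14]],
])

```text
clock: 13.15
tool_pos: [0.5046, -0.301, 0.044]
eef_rot: [0.023, 0.708, -0.706, -0.025]
contact_force: [-0.3, 0.2, -0.1]
opening: 0.573
```

```bash
python3 plan.py 0.5066 -0.3018 0.046 176.25
```

```text
t 13.15 pos [ 0.5046 -0.301   0.044 ] q [ 0.0227  0.7075 -0.7059 -0.0252] F [-0.3  0.2 -0.1] op 0.573
cur yaw 176.12 rot units [ 0.03 -0.03  0.04]
shift units if before rot [-0.1  -0.1   0.03]  after rot [-0.1  -0.1   0.03]
q [ 0.28  0.98  0.33  1.82 -0.66  0.46 -0.56]
```

Close on the holder.

>>> send_rows([
  [[0, 0, 0, 0, 0, 0, 0.4], [0, 0, 0, 0, 0, 0, 1], [0, 0, 0, 0, 0, 0, 1], [0, 0, 0, 0, 0, 0, 1], [0, 0, 0, 0, 0, 0, 1]],
], force=40)

```text
clock: 13.57
tool_pos: [0.5061, -0.302, 0.0469]
eef_rot: [-0.024, -0.707, 0.707, 0.024]
contact_force: [-1.0, 0.1, -2.3]
opening: 0.417
```

```bash
python3 plan.py 0.5066 -0.3018 0.046 176.25; python3 -c "
import numpy as np
a=np.radians(-3.75);print(np.array([.5066,-.3022])+.047*np.array([np.cos(a),np.sin(a)]))"
```

```text
t 13.567 pos [ 0.5061 -0.302   0.0469] q [-0.0237 -0.7066  0.7068  0.0237] F [-1.   0.1 -2.3] op 0.417
cur yaw 176.16 rot units [-0.   -0.02 -0.  ]
shift units if before rot [-0.03  0.04 -0.01]  after rot [-0.03  0.04 -0.01]
q [ 0.27  0.98  0.33  1.82 -0.66  0.46 -0.57]
[ 0.55349937 -0.30527395]
```

>>> send_rows([
  [[0, 0, 0, -0.2, 0, 0, 1], [0, 0, 0, -0.4, 0, 0, 1], [0, 0, 0, -0.4, 0, 0, 1], [0, 0, 0, -0.4, 0, 0, 1], [0, 0, 0, -0.4, 0, 0, 1]],
])

```text
clock: 13.98
tool_pos: [0.5427, -0.3042, 0.0465]
eef_rot: [0.023, 0.707, -0.707, -0.024]
contact_force: [-4.2, 0.8, 0.3]
opening: 0.415
```

>>> send_rows([
  [[0, 0, 0, -0.2, 0, 0, 1], [0, 0, 0, -0.2, 0, 0, 1], [0, 0, 0, -0.1, 0, 0, 1], [0, 0, 0, 0, 0, 0, 1], [0, 0, 0, 0, 0, 0, 1]],
])

```text
clock: 14.4
tool_pos: [0.5541, -0.305, 0.0468]
eef_rot: [-0.025, -0.706, 0.707, 0.022]
contact_force: [1.7, 1.0, -0.2]
opening: 0.418
```

```bash
python3 plan.py 0.5535 -0.3053 0.046 176.25; python3 -c "
from h import *
snap('wrist','w6');snap('scene','scene6')
crop('scene6','c12',120,170,260,310,5)"
```

```text
t 14.4 pos [ 0.5541 -0.305   0.0468] q [-0.0247 -0.7065  0.707   0.0223] F [ 1.7  1.  -0.2] op 0.418
cur yaw 176.19 rot units [-0.01 -0.01 -0.04]
shift units if before rot [0.03 0.04 0.02]  after rot [0.03 0.04 0.02]
q [ 0.23  1.02  0.38  1.68 -0.64  0.56 -0.64]
```

View pics/c12.png

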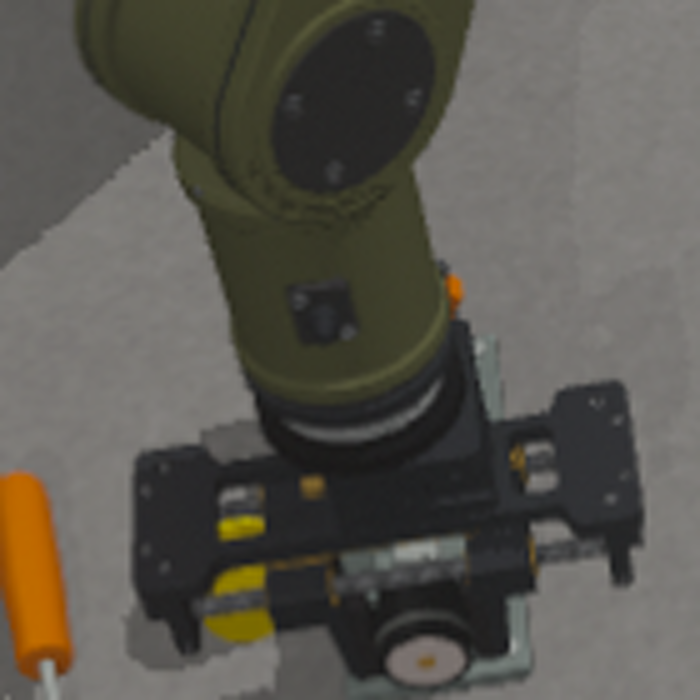

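>>> send_rows([
  [[0, 0, 0, -0.05, 0, 0, 1], [0, 0, 0, -0.05, 0, 0, 1], [0, 0, 0, -0.05, 0, 0, 1], [0, 0, 0, 0, 0, 0, 1], [0, 0, 0, 0, 0, 0, 1]],
])

```text
clock: 14.92
tool_pos: [0.5543, -0.3051, 0.0463]
eef_rot: [0.023, 0.707, -0.707, -0.024]
contact_force: [-2.5, -0.2, -0.2]
opening: 0.418
```

>>> send_rows([
  [[0, 0, 0, -0.05, 0, 0, 1], [0, 0, 0, -0.05, 0, 0, 1], [0, 0, 0, 0, 0, 0, 1], [0, 0, 0, 0, 0, 0, 1], [0, 0, 0, 0, 0, 0, 1]],
])

```text
clock: 15.33
tool_pos: [0.557, -0.3053, 0.0464]
eef_rot: [0.024, 0.707, -0.707, -0.024]
contact_force: [-2.3, -0.0, -0.2]
opening: 0.417
```

>>> send_rows([
  [[0, 0, 0, -0.05, 0, 0, 1], [0, 0, 0, -0.05, 0, 0, 1], [0, 0, 0, 0, 0, 0, 1], [0, 0, 0, 0, 0, 0, 1], [0, 0, 0, 0, 0, 0, 1]],
])

```text
clock: 15.75
tool_pos: [0.557, -0.3053, 0.0463]
eef_rot: [0.023, 0.707, -0.706, -0.025]
contact_force: [-6.0, 1.3, 2.0]
opening: 0.421
```

>>> send_rows([
  [[0, 0, 0, -0.05, 0, 0, 1], [0, 0, 0, -0.05, 0, 0, 1], [0, 0, 0, 0, 0, 0, 1], [0, 0, 0, 0, 0, 0, 1], [0, 0, 0, 0, 0, 0, 1]],
])

```text
clock: 16.17
tool_pos: [0.5571, -0.3053, 0.0461]
eef_rot: [0.022, 0.707, -0.706, -0.027]
contact_force: [-9.5, 1.3, 4.0]
opening: 0.418
```

Force keeps climbing while the position stands still, so it seems locked or at the stop. I'll relieve the load, let go, and look.

>>> send_rows([
  [[0, 0, 0, 0.1, 0, 0, 1], [0, 0, 0, 0.05, 0, 0, 1], [0, 0, 0, 0, 0, 0, 0], [0, 0, 0, 0, 0, 0, -0.14], [0, 0, 0, 0, 0, 0, -0.14]],
])

```text
clock: 16.58
tool_pos: [0.56, -0.3054, 0.0469]
eef_rot: [-0.025, -0.706, 0.707, 0.022]
contact_force: [-0.1, 0.5, -1.2]
opening: 0.569
```

>>> send_rows([
  [[0, 0, 0, 0, -0.3, 0, -0.14], [0, 0, 0, 0, -0.9, 0, -0.14], [0, 0, 0, 0, -0.9, 0, -0.14], [0, 0, 0, 0, -0.9, 0, -0.14], [0, 0, 0, 0, -0.9, 0, -0.14]],
])

```text
clock: 17.0
tool_pos: [0.5589, -0.3054, 0.1259]
eef_rot: [-0.024, -0.707, 0.707, 0.023]
contact_force: [-0.1, 0.3, 0.9]
opening: 0.571
```

>>> send_rows([
  [[0, 0, 0, 0.9, -0.9, 0, -0.14], [0, 0, 0, 1, 0, 0, -0.14], [0, 0, 0, 1, 0, 0, -0.14], [0, 0, 0, 1, 0, 0, -0.14], [0, 0, 0, 0.6, 0, 0, -0.14]],
])

```text
clock: 17.42
tool_pos: [0.4669, -0.2995, 0.1434]
eef_rot: [-0.024, -0.707, 0.707, 0.024]
contact_force: [0.1, -0.3, -0.3]
opening: 0.572
```

```bash
python3 -c "
from h import *
s=st();print(s['q']);snap('wrist','w7');snap('scene','scene7')
crop('scene7','c13',120,170,260,310,5)"
```

```text
t 17.417 pos [ 0.4669 -0.2995  0.1434] q [-0.0243 -0.7065  0.7068  0.024 ] F [ 0.1 -0.3 -0.3] op 0.572
[ 0.23926526  0.80465456  0.43176541  1.89569602 -0.59253676  0.57006543
 -0.57513805]
```

View pics/w7.png

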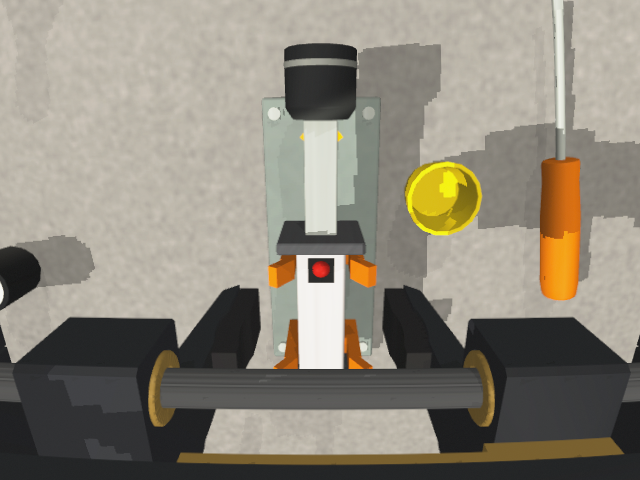

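View pics/c13.png

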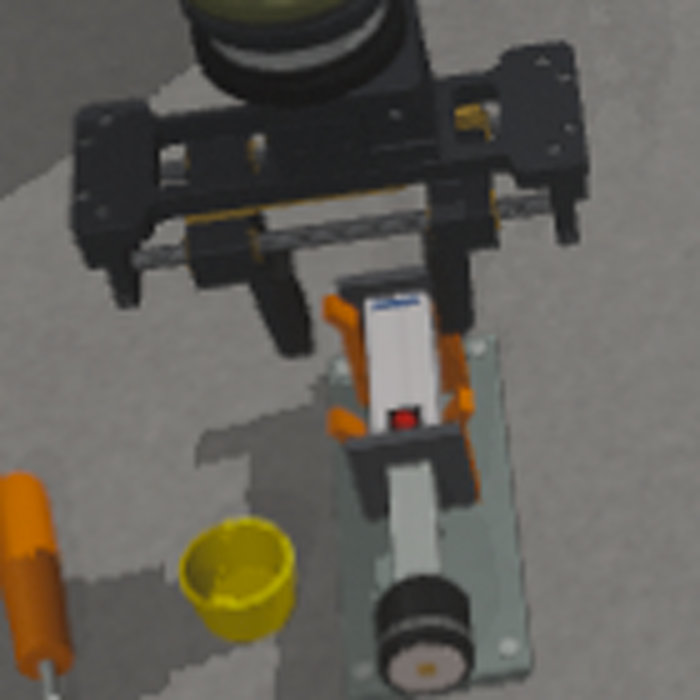

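```bash
python3 - <<'E'
from ov import *
crop('w7','w7c',260,30,380,380,2.2)
a=np.radians(-3.75);u=np.array([np.cos(a),np.sin(a)]);n=np.array([-u[1],u[0]]);c=np.array([.4577,-.299])-.035*u
for nm,px,z in(('win',[(308,258),(334,258),(308,283),(334,283)],.064),('hend',[(320.5,45)],.067),('tube',[(300,330),(344.5,330)],.064),('hold',[(285,60),(356,60)],.05)):
    P=ray('w7',px,z)[:,:2]; print(nm,((P-c)@u).round(4),((P-c)@n).round(4))
E
python3 plan.py 0.436 -0.2973 0.048 176.25
```

```text
win [0.0425 0.0424 0.0271 0.0271] [ 0.0075 -0.0071  0.0077 -0.0072]
hend [0.1528] [0.0001]
tube [-0.0036 -0.0037] [ 0.0129 -0.0137]
hold [0.148  0.1479] [ 0.0188 -0.0185]
t 17.517 pos [ 0.4667 -0.2997  0.1433] q [ 0.0245  0.7067 -0.7066 -0.0248] F [-0.6 -0.9 -0.5] op 0.569
cur yaw 176.0 rot units [ 0.   -0.05  0.  ]
shift units if before rot [ 1.54  4.77 -0.01]  after rot [ 1.54  4.77 -0.02]
q [ 0.24  0.81  0.43  1.89 -0.59  0.57 -0.58]
```

View pics/w7c.png

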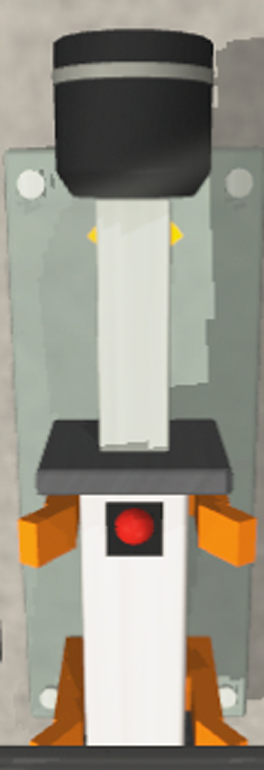

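>>> send_rows([
  [[0, -0.05, 0, 0.7, 0.3, 0, -0.14], [0, 0, 0, 0.79, 0.3, 0, -0.14], [0, 0, 0, 0, 0.8, 0, -0.14], [0, 0, 0, 0, 0.9, 0, -0.14], [0, 0, 0, 0, 0.9, 0, -0.14]],
])

```text
clock: 17.93
tool_pos: [0.4406, -0.2978, 0.0784]
eef_rot: [-0.023, -0.706, 0.707, 0.021]
contact_force: [-2.8, -0.1, 1.8]
opening: 0.567
```

>>> send_rows([
  [[0, 0, 0, 0, 0.8, 0, -0.14], [0, 0, 0, 0, 0.6, 0, -0.14], [0, 0, 0, 0, 0.2, 0, -0.14], [0, 0, 0, 0, 0, 0, -0.14], [0, 0, 0, 0, 0, 0, -0.14]],
])

```text
clock: 18.35
tool_pos: [0.4397, -0.2977, 0.0468]
eef_rot: [-0.023, -0.707, 0.707, 0.022]
contact_force: [0.4, 0.0, -0.6]
opening: 0.569
```

>>> send_rows([
  [[0, 0, 0, 0, 0, 0, 0.5], [0, 0, 0, 0, 0, 0, 1], [0, 0, 0, 0, 0, 0, 1], [0, 0, 0, 0, 0, 0, 1], [0, 0, 0, 0, 0, 0, 1]],
], force=40)

```text
clock: 18.77
tool_pos: [0.4389, -0.2975, 0.047]
eef_rot: [-0.023, -0.707, 0.707, 0.022]
contact_force: [0.2, 0.1, 3.4]
opening: 0.315
```

>>> send_rows([
  [[0, 0, 0, 0, -0.4, 0, 1], [0, 0, 0, 0, -0.8, 0, 1], [0, 0, 0, 0, -0.9, 0, 1], [0, 0, 0, 0, -0.9, 0, 1], [0, 0, 0, 0, -0.9, 0, 1]],
])

```text
clock: 19.18
tool_pos: [0.4381, -0.2968, 0.1253]
eef_rot: [0.022, 0.707, -0.706, -0.023]
contact_force: [0.8, -0.4, -2.6]
opening: 0.311
```

>>> send_rows([
  [[0, 0, 0, 0, -0.9, 0, 1], [0, 0, 0, 0, -0.9, 0, 1], [0, 0.6, 0, 0, -0.9, 0, 1], [0, 0.6, 0, 0, -0.4, 0, 1], [0, 0.5, 0, 0, 0, 0, 1]],
])

```text
clock: 19.6
tool_pos: [0.4391, -0.2976, 0.1886]
eef_rot: [-0.072, -0.703, 0.704, 0.07]
contact_force: [0.3, 0.1, -3.9]
opening: 0.311
```

```bash
python3 plan.py 0.4719 0.2803 0.18 168.5
```

```text
t 19.6 pos [ 0.4391 -0.2976  0.1886] q [-0.072  -0.7032  0.7039  0.0702] F [ 0.3  0.1 -3.9] op 0.311
cur yaw 168.46 rot units [-0.01 -0.01 -0.03]
shift units if before rot [  4.18   0.4  -28.64]  after rot [  4.15   0.43 -28.64]
q [ 0.2   0.72  0.52  1.94 -0.59  0.63 -0.66]
```

>>> send_rows([
  [[0, 0, 0, 0.14, 0, -0.95, 1], [0, 0, 0, 0.14, 0, -0.95, 1], [0, 0, 0, 0.14, 0, -0.95, 1], [0, 0, 0, 0.14, 0, -0.95, 1], [0, 0, 0, 0.14, 0, -0.95, 1]],
])

```text
clock: 20.02
tool_pos: [0.4431, -0.2001, 0.1866]
eef_rot: [0.07, 0.704, -0.703, -0.071]
contact_force: [0.8, 0.6, -2.9]
opening: 0.312
```

>>> send_rows([
  [[0, 0, 0, 0.14, 0, -0.95, 1], [0, 0, 0, 0.14, 0, -0.95, 1], [0, 0, 0, 0.14, 0, -0.95, 1], [0, 0, 0, 0.14, 0, -0.95, 1], [0, 0, 0, 0.14, 0, -0.95, 1]],
])

```text
clock: 20.43
tool_pos: [0.4482, -0.1043, 0.1867]
eef_rot: [0.07, 0.704, -0.703, -0.071]
contact_force: [-0.2, 0.6, -3.8]
opening: 0.308
```

>>> send_rows([
  [[0, 0, 0, 0.14, 0, -0.95, 1], [0, 0, 0, 0.14, 0, -0.95, 1], [0, 0, 0, 0.14, 0, -0.95, 1], [0, 0, 0, 0.14, 0, -0.95, 1], [0, 0, 0, 0.14, 0, -0.95, 1]],
])

```text
clock: 20.85
tool_pos: [0.4532, -0.0084, 0.1867]
eef_rot: [0.07, 0.704, -0.703, -0.071]
contact_force: [0.2, 0.1, -2.9]
opening: 0.312
```

```bash
python3 plan.py 0.4719 0.2803 0.18 168.5
```

```text
t 20.85 pos [ 0.4532 -0.0084  0.1867] q [ 0.0699  0.7038 -0.7034 -0.0706] F [ 0.2  0.1 -2.9] op 0.312
cur yaw 168.59 rot units [0.01 0.02 0.01]
shift units if before rot [  1.94   0.34 -14.34]  after rot [  1.96   0.33 -14.33]
q [-0.42  0.66  0.56  2.16 -0.73  0.51 -1.08]
```

>>> send_rows([
  [[0, 0, 0, 0.13, 0, -0.95, 1], [0, 0, 0, 0.13, 0, -0.95, 1], [0, 0, 0, 0.13, 0, -0.95, 1], [0, 0, 0, 0.13, 0, -0.95, 1], [0, 0, 0, 0.13, 0, -0.95, 1]],
])

```text
clock: 21.27
tool_pos: [0.4592, 0.0872, 0.1867]
eef_rot: [0.07, 0.704, -0.703, -0.071]
contact_force: [0.2, 0.2, -3.9]
opening: 0.313
```

>>> send_rows([
  [[0, 0, 0, 0.13, 0, -0.95, 1], [0, 0, 0, 0.13, 0, -0.95, 1], [0, 0, 0, 0.13, 0, -0.95, 1], [0, 0, 0, 0.13, 0, -0.95, 1], [0, 0, 0, 0.13, 0, -0.95, 1]],
])

```text
clock: 21.68
tool_pos: [0.4651, 0.1828, 0.1866]
eef_rot: [0.07, 0.704, -0.704, -0.071]
contact_force: [-0.0, 0.0, -3.3]
opening: 0.314
```

```bash
python3 plan.py 0.4719 0.2803 0.15 168.5
```

```text
t 21.683 pos [0.4651 0.1828 0.1866] q [ 0.0697  0.7037 -0.7036 -0.0707] F [-0.   0.  -3.3] op 0.314
cur yaw 168.6 rot units [0.   0.02 0.02]
shift units if before rot [ 0.63  1.83 -4.84]  after rot [ 0.64  1.83 -4.84]
q [-0.85  0.73  0.65  2.03 -0.75  0.63 -1.45]
```

>>> send_rows([
  [[0, 0, 0, 0.13, 0.1, -0.95, 1], [0, 0, 0, 0.13, 0.3, -0.95, 1], [0, 0, 0, 0.13, 0.4, -0.95, 1], [0, 0, 0, 0.13, 0.4, -0.95, 1], [0, 0, 0, 0.12, 0.4, -0.95, 1]],
])

```text
clock: 22.1
tool_pos: [0.4713, 0.2785, 0.1542]
eef_rot: [0.07, 0.704, -0.704, -0.071]
contact_force: [1.0, -0.5, -3.2]
opening: 0.314
```

>>> send_rows([
  [[0, 0, 0, 0, 0.3, 0, 1], [0, 0, 0, 0, 0.3, 0, 1], [0, 0, 0, 0, 0.3, 0, 1], [0, 0, 0, 0, 0, 0, 1], [0, 0, 0, 0, 0, 0, 1]],
])

```text
clock: 22.52
tool_pos: [0.4721, 0.276, 0.1365]
eef_rot: [-0.071, -0.703, 0.704, 0.071]
contact_force: [-0.9, 0.1, -2.9]
opening: 0.31
```

```bash
python3 plan.py 0.4719 0.2803 0.15 168.5; python3 -c "
from h import *
snap('wrist','w8');st();snap('scene','scene8')
crop('scene8','c14',400,130,540,290,5)"
```

```text
t 22.517 pos [0.4721 0.276  0.1365] q [-0.0708 -0.7032  0.7038  0.0713] F [-0.9  0.1 -2.9] op 0.31
cur yaw 168.47 rot units [-0.01 -0.01  0.01]
shift units if before rot [ 0.05 -0.67 -0.21]  after rot [ 0.05 -0.67 -0.21]
q [-0.96  0.86  0.61  1.93 -0.83  0.63 -1.58]
t 22.567 pos [0.4724 0.2762 0.1368] q [-0.071  -0.7034  0.7036  0.071 ] F [-0.5 -0.  -2.4] op 0.311
```

View pics/w8.png

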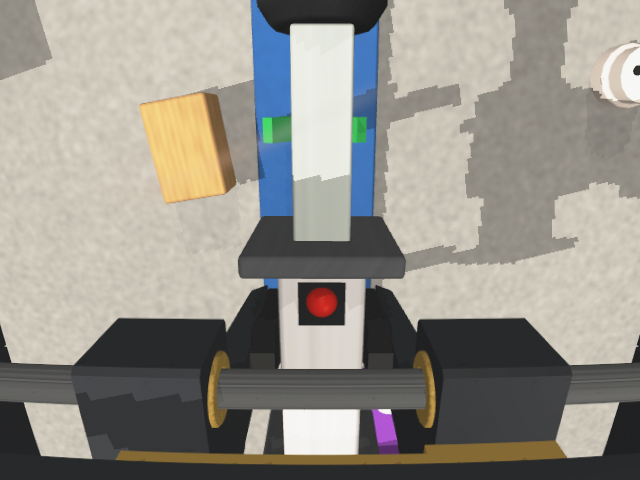

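View pics/c14.png

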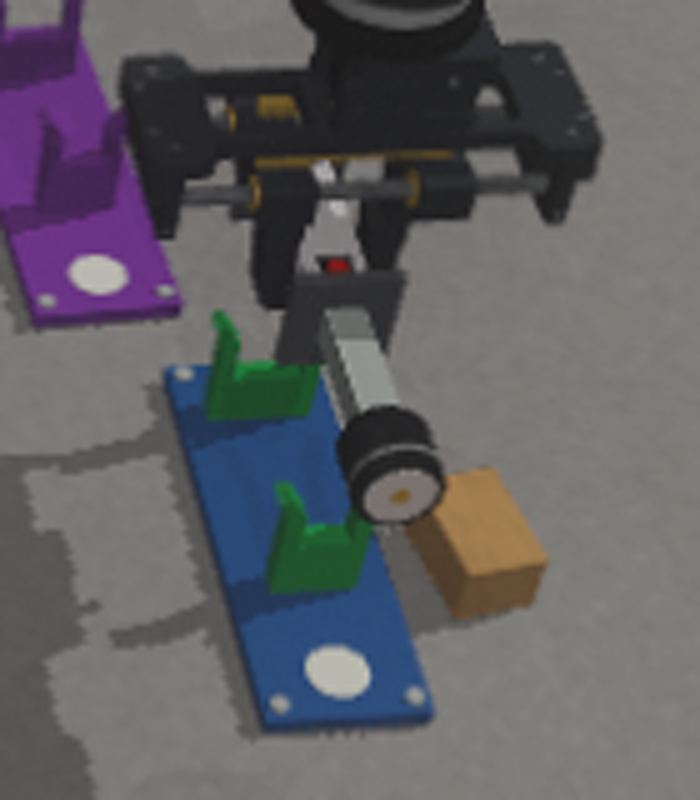

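```bash
python3 - <<'E'
from ov import *
crop('w8','w8c',230,0,400,340,2.2)
a=np.radians(-11.5);u=np.array([np.cos(a),np.sin(a)]);n=np.array([-u[1],u[0]]);c=np.array([.5091,.2727])-.05*u
z=.1365+.003
for nm,px,zz in(('L edge',[(251,20),(262,215)],.01),('R edge',[(380,20),(372,215)],.01),('win',[(299,283),(345,283),(299,326),(345,326)],z+.014),('inner',[(291,25),(353.5,25),(294,240),(351,240)],z+.009),
  ('posttop far',[(263,118),(366,118)],.071),('post near',[(263,142),(366,142)],.071),('tube',[(279,340),(364,340)],z+.014)):
    P=ray('w8',px,zz)[:,:2]; print(nm,((P-c)@u).round(4),((P-c)@n).round(4))
E
```

```text
L edge [0.143 0.024] [0.0372 0.0353]
R edge [0.143 0.024] [-0.0389 -0.038 ]
win [0.0392 0.0392 0.024  0.024 ] [ 0.003  -0.0114  0.0033 -0.0116]
inner [0.1137 0.1137 0.0517 0.0517] [ 0.0043 -0.0128  0.0046 -0.0133]
posttop far [0.0875 0.0875] [ 0.0236 -0.0254]
post near [0.0763 0.0762] [ 0.0241 -0.0257]
tube [0.0188 0.0187] [ 0.01  -0.018]
```

View pics/w8c.png

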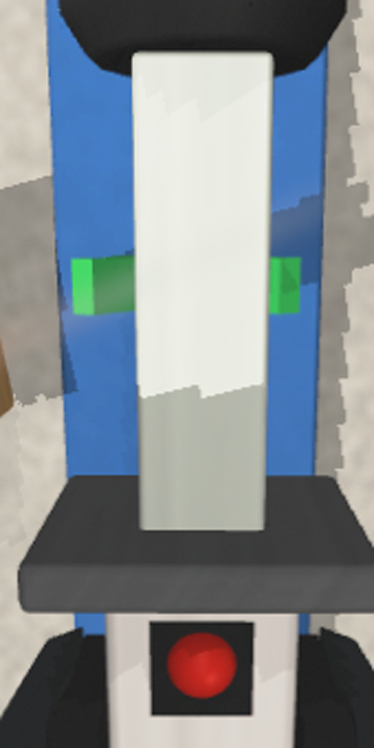

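>>> send_rows([
  [[0, 0, 0, 0.05, 0.3, -0.16, 1], [0, 0, 0, 0, 0.6, 0, 1], [0, 0, 0, 0, 0.6, 0, 1], [0, 0, 0, 0, 0.5, 0, 1], [0, 0, 0, 0, 0, 0, 1]],
])

```text
clock: 23.03
tool_pos: [0.4707, 0.2806, 0.0948]
eef_rot: [-0.069, -0.703, 0.704, 0.071]
contact_force: [-1.0, 0.3, -3.2]
opening: 0.312
```

>>> send_rows([
  [[0, 0, 0, 0, 0, 0, 1], [0, 0, 0, 0, 0, 0, 1], [0, 0, 0, 0, 0, 0, 1], [0, 0, 0, 0, 0, 0, 1], [0, 0, 0, 0, 0, 0, 1]],
])

```text
clock: 23.45
tool_pos: [0.4721, 0.2808, 0.097]
eef_rot: [0.071, 0.704, -0.703, -0.07]
contact_force: [-0.4, 0.1, -3.5]
opening: 0.312
```

```bash
python3 plan.py 0.4711 0.2798 0.048 168.5; python3 -c "
from h import *
snap('wrist','w9');st();snap('scene','scene9')
crop('scene9','c15',400,130,540,290,5);crop('w9','w9c',230,0,400,340,2.2)"
```

```text
t 23.45 pos [0.4721 0.2808 0.097 ] q [ 0.0705  0.7038 -0.7034 -0.07  ] F [-0.4  0.1 -3.5] op 0.312
cur yaw 168.59 rot units [ 0.01  0.02 -0.01]
shift units if before rot [0.04 2.45 0.06]  after rot [0.04 2.45 0.06]
q [-0.92  0.91  0.54  1.94 -0.89  0.55 -1.53]
t 23.5 pos [0.472  0.2808 0.0969] q [ 0.0704  0.7038 -0.7034 -0.0701] F [ 0.5 -0.2 -2.4] op 0.313
```

View pics/w9c.png

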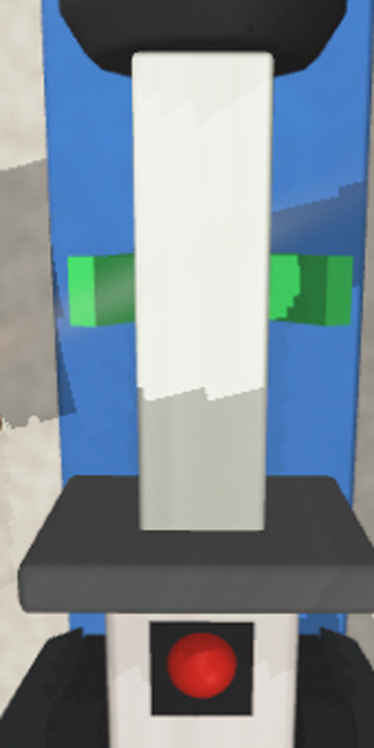

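View pics/c15.png

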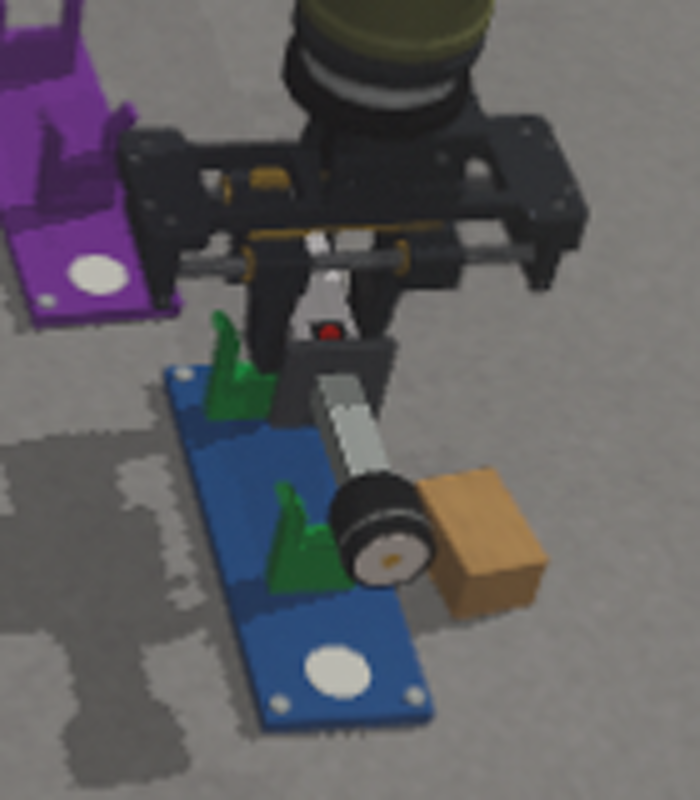

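```bash
python3 - <<'E'
from ov import *
a=np.radians(-11.5);u=np.array([np.cos(a),np.sin(a)]);n=np.array([-u[1],u[0]]);c=np.array([.5091,.2727])-.05*u
z=.097+.003
C=lambda L:(np.array(L,float)+.5)/2.2-.5+[230,0]
for nm,px,zz in(('edges',[(43,50),(372,50),(61,470),(354,470)],.01),('win',[(151,622),(252,622),(151,716),(252,716)],z+.014),('inner',[(133,55),(272,55),(140,528),(265,528)],z+.009),
  ('post far',[(68,256),(352,256)],.071),('post near',[(68,327),(352,326)],.071)):
    P=ray('w9',C(px),zz)[:,:2]; print(nm,((P-c)@u).round(4),((P-c)@n).round(4))
E
```

```text
edges [0.133  0.1332 0.0343 0.0344] [ 0.037  -0.0379  0.0368 -0.0384]
win [0.0384 0.0385 0.0233 0.0234] [ 0.008  -0.0064  0.0082 -0.0067]
inner [0.1128 0.1128 0.0508 0.0509] [ 0.0095 -0.0078  0.0096 -0.0082]
post far [0.088  0.0881] [ 0.024  -0.0252]
post near [0.0758 0.0761] [ 0.0244 -0.0257]
```

>>> send_rows([
  [[0, 0, 0, 0.02, 0.4, 0.07, 1], [0, 0, 0, 0, 0.5, 0, 1], [0, 0, 0, 0, 0.5, 0, 1], [0, 0, 0, 0, 0.4, 0, 1], [0, 0, 0, 0, 0.2, 0, 1]],
])

```text
clock: 23.97
tool_pos: [0.4703, 0.2791, 0.0547]
eef_rot: [-0.07, -0.703, 0.704, 0.071]
contact_force: [0.4, -0.4, -2.4]
opening: 0.311
```

>>> send_rows([
  [[0, 0, 0, 0, 0.15, 0, 1], [0, 0, 0, 0, 0.1, 0, 1], [0, 0, 0, 0, 0.05, 0, 1], [0, 0, 0, 0, 0, 0, 1], [0, 0, 0, 0, 0, 0, 1]],
])

```text
clock: 24.38
tool_pos: [0.4714, 0.2795, 0.0507]
eef_rot: [0.07, 0.704, -0.704, -0.07]
contact_force: [0.6, 0.3, -2.5]
opening: 0.314
```

```bash
python3 plan.py 0.4711 0.2798 0.047 168.5; python3 -c "
from h import *
snap('wrist','w10');st();snap('scene','scene10')
crop('scene10','c16',400,130,540,290,5);crop('w10','w10c',230,0,400,340,2.2)"
```

```text
t 24.383 pos [0.4714 0.2795 0.0507] q [ 0.0705  0.7037 -0.7035 -0.0701] F [ 0.6  0.3 -2.5] op 0.314
cur yaw 168.59 rot units [ 0.    0.02 -0.01]
shift units if before rot [ 0.02  0.19 -0.01]  after rot [ 0.02  0.19 -0.01]
q [-0.86  0.97  0.42  1.95 -0.93  0.44 -1.49]
t 24.433 pos [0.4714 0.2795 0.0508] q [ 0.0705  0.7037 -0.7035 -0.0701] F [ 1.4 -0.6 -2.4] op 0.314
```

View pics/w10c.png

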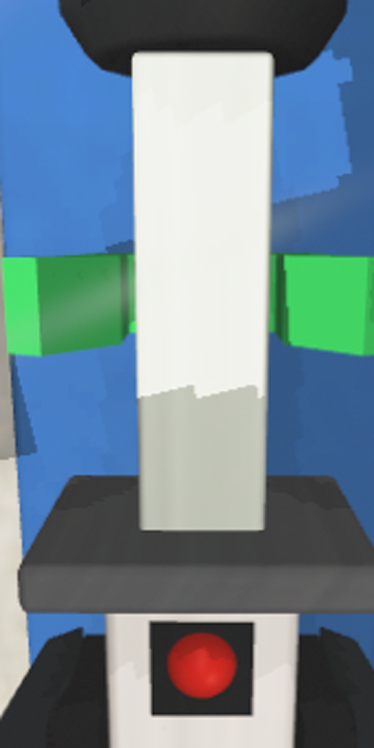

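View pics/c16.png

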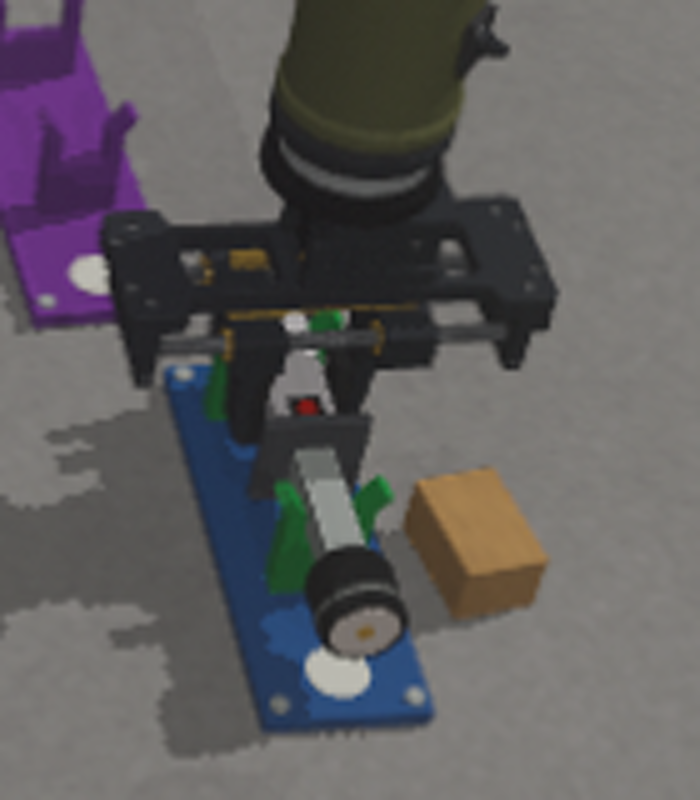

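>>> send_rows([
  [[0, 0, 0, 0, 0.08, 0, 1], [0, 0, 0, 0, 0.06, 0, 1], [0, 0, 0, 0, 0.05, 0, 1], [0, 0, 0, 0, 0, 0, 1], [0, 0, 0, 0, 0, 0, 1]],
])

```text
clock: 24.9
tool_pos: [0.4712, 0.2795, 0.047]
eef_rot: [0.07, 0.704, -0.703, -0.07]
contact_force: [-1.6, -0.1, 1.6]
opening: 0.313
```

Contact is starting (Fz rose from -2.5 to +1.6). One more small step, then release.

>>> send_rows([
  [[0, 0, 0, 0, 0.04, 0, 1], [0, 0, 0, 0, 0, 0, 1], [0, 0, 0, 0, 0, 0, 1], [0, 0, 0, 0, 0, 0, 1], [0, 0, 0, 0, 0, 0, 1]],
])

```text
clock: 25.32
tool_pos: [0.4712, 0.2795, 0.047]
eef_rot: [0.07, 0.704, -0.703, -0.07]
contact_force: [-2.6, -0.2, 9.1]
opening: 0.314
```

>>> send_rows([
  [[0, 0, 0, 0, 0, 0, 0.1], [0, 0, 0, 0, 0, 0, -0.14], [0, 0, 0, 0, 0, 0, -0.14], [0, 0, 0, 0, 0, 0, -0.14], [0, 0, 0, 0, 0, 0, -0.14]],
])

```text
clock: 25.73
tool_pos: [0.4713, 0.2794, 0.0458]
eef_rot: [-0.07, -0.704, 0.704, 0.07]
contact_force: [-0.0, -0.0, -0.2]
opening: 0.571
```

>>> send_rows([
  [[0, 0, 0, 0, -0.3, 0, -0.14], [0, 0, 0, 0, -0.9, 0, -0.14], [0, 0, 0, 0, -0.9, 0, -0.14], [0, 0, 0, 0, -0.9, 0, -0.14], [0, 0, 0, 0, -0.9, 0, -0.14]],
])

```text
clock: 26.15
tool_pos: [0.4711, 0.2792, 0.125]
eef_rot: [-0.07, -0.704, 0.704, 0.07]
contact_force: [-0.0, -0.7, 0.4]
opening: 0.568
```

>>> send_rows([
  [[0, 0, 0, 0, -0.9, 0, -0.14], [0, 0, 0, 0, -0.5, 0, -0.14], [0, 0, 0, 0, 0, 0, -0.14], [0, 0, 0, 0, 0, 0, -0.14], [0, 0, 0, 0, 0, 0, -0.14]],
])

```text
clock: 26.57
tool_pos: [0.4705, 0.2794, 0.1511]
eef_rot: [-0.07, -0.703, 0.704, 0.071]
contact_force: [0.8, 0.4, -0.8]
opening: 0.569
```

```bash
python3 -c "
from h import *
st();snap('wrist','w11');snap('scene','scene11');snap('top','top11')
crop('scene11','c17',400,130,540,290,5)"
```

```text
t 26.567 pos [0.4705 0.2794 0.1511] q [-0.0698 -0.7035  0.7038  0.0707] F [ 0.8  0.4 -0.8] op 0.569
```

View pics/w11.png

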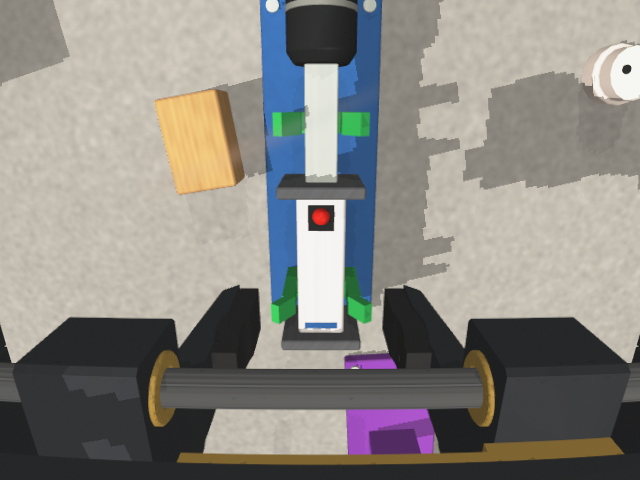

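View pics/c17.png

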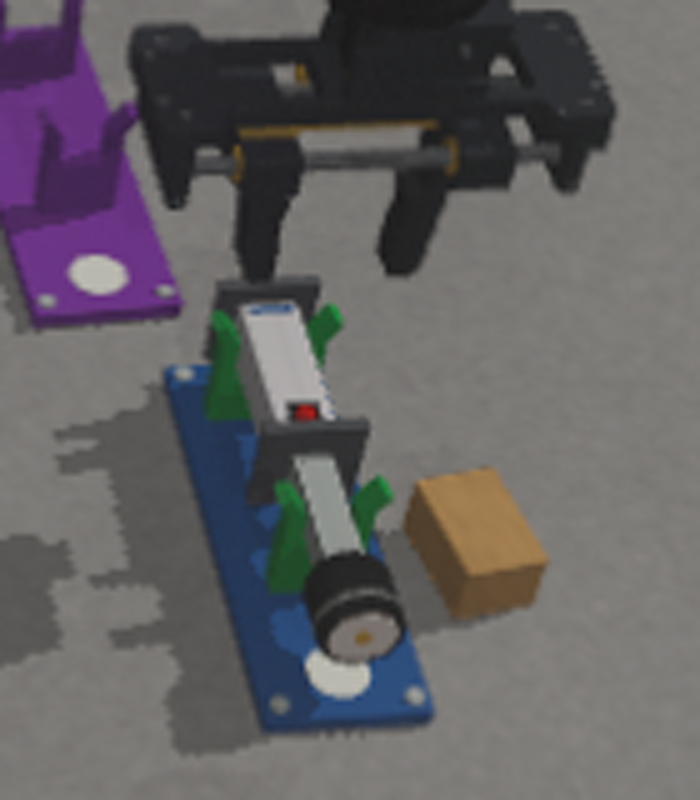

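View pics/scene11.png

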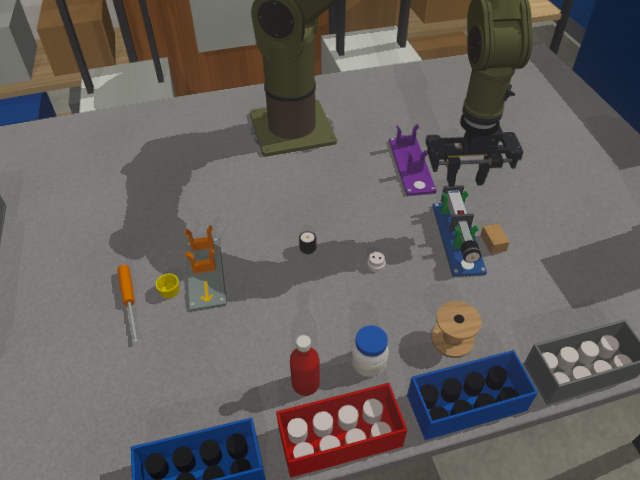

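The stem lies in both green slots with the red button at (320,217) in the wrist picture, and the bystanders look unmoved. Overlay check that it lies all the way down and is level.

```bash
python3 - <<'E'
from ov import *
a=np.radians(-11.5);u=np.array([np.cos(a),np.sin(a)]);n=np.array([-u[1],u[0]]);c=np.array([.5091,.2727])-.05*u
for nm,px,zz in(('win',[(308,206),(334,206),(308,231),(334,231)],.064),('tube',[(297,200),(345,200),(297.5,331),(343,331)],.064),('inner',[(305,66),(338,66),(306,180),(337,180)],.059)):
    P=ray('w11',px,zz)[:,:2]; A=(P-c)@u;L=(P-c)@n; print(nm,A.round(4),L.round(4),'widths',L[0]-L[1],L[2]-L[3])
S=fr(*(c-.0006*n+.0005*u),-11.4)
st_=stemset(S,.05,0)+[(S([(-.05,-.024,.026),(-.05,.024,.026),(-.05,.024,.074),(-.05,-.024,.074)]),(0,255,255),True),(S([(.148,0.019*np.cos(t),.05+.019*np.sin(t)) for t in np.linspace(0,6.28,30)]),(255,0,255),True)]
overlay('scene11','o6',st_,(430,170,500,270),1.8)
a=cv2.imread('pics/scene0.png').astype(int);b=cv2.imread('pics/scene11.png').astype(int)
E
```

```text
win [0.0372 0.0372 0.0225 0.0225] [ 0.0064 -0.0082  0.0065 -0.0083] widths 0.014567336304936961 0.014845456629451395
tube [ 0.0406  0.0406 -0.0424 -0.0424] [ 0.0125 -0.0143  0.0136 -0.0147] widths 0.026779737489023736 0.02829489880505274
inner [0.1112 0.1113 0.051  0.051 ] [ 0.0076 -0.0097  0.0076 -0.0099] widths 0.01727098403595468 0.017435901502332714
```

View pics/o6.png

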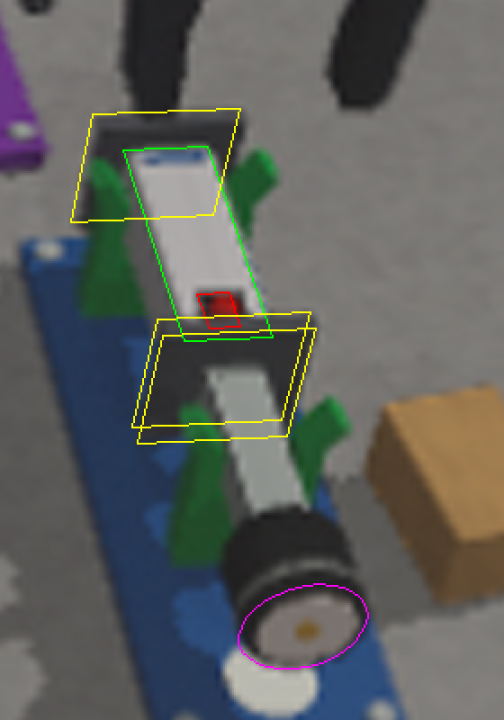

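```bash
python3 -c "
from h import *
print(job.finish_job())"
```

```text
the job is handed in; nothing more can be done
None
```

The stem is drawn out, locked and lying in the green-posted cradle, and the job is handed in. The clock read about 27 s of the 67 s allowed.

**What I did:**
- I laid the stem in the orange fork, button window up and holder along the yellow arrow, and let go.
- I pulled the lamp holder straight out about 51 mm. The force then rose to about 9.5 N with no further movement.
- After I let go, the wrist picture showed the red button out in its window.
- I moved the locked stem to the cradle, lowered it until it pressed down with about 9 N, let go and backed off above it.

**Last checks:**
- **Position:** the stem lies in both slots, within about 1 mm of the seat along and across.
- **Seating:** the drawn-over model of a fully seated, level stem fits the scene picture to 1–2 pixels, which is about the calibration error. There is no depth image, so I could not measure its height more closely than that.
- **Orientation:** the red button is up, and the holder is at the white-dot end.
- **Surroundings:** in the final scene picture every bystander looks as it was before. I compared these by eye only.
- **Contact:** the gripper is open and clear, with force readings at noise level.

No check failed. A few position readings jittered by 1–2 mm after moves, so I corrected the fork and cradle approaches from the wrist pictures.

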